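Unpack the batteries and press them flush into the charging cradle

TASK

Fold both flaps of the carton open, well past upright, then take out every battery pack that is in it (two or three) and press each one down flush into the bay of the charging cradle that fits its length. When all are in, shut both flaps of the empty carton fully again; leave the other things on the desk where they are.

Things in the scene. Friction and masses are not known exactly. Their poses are not given: they have to be found in the camera images.
- carton: Fixed low cardboard carton, 135 (x) x 228 (y) x 50 mm high, walls and floor 4 mm thick, standing on the desk; it may be on the left or on the right. Origin: centre of its underside; x points to its back side, y along its long side. The battery packs lie inside in three lanes side by side, at about y = -66, 0 and +66 mm in its frame, along its x; which pack lies in which lane varies, and a lane may be empty. Two ridges 10 mm high on the floor part the lanes.
- flap_front (a joint): Angle in rad of the carton's front flap, hinged along the top edge of the carton's -x wall (axis along the carton's y): 0 = shut and level over the carton, 1.57 = upright, 2.1 = its stop, leaning outward. The flap is a 3 mm sheet, 66 mm from hinge to free edge and 226 mm long. A stiff hinge (0.05 N m): it stays where it is left.
- flap_front_hinge (a point): Point on the hinge line of the front flap, in the middle of its length, at the flap's underside. Its axes turn with the flap: when shut they are the carton's; the flap runs to its own +x, its outer face looks to its own +z.
- flap_front_tab (a point): Point to pinch on the grey pull tab of the front flap: an upright fin on the outer face, 7 mm thick (along the carton's y, i.e. along the hinge line), 20 mm wide, 36 mm tall, at +50 mm along the hinge line. The point lies in the middle of the fin's thickness and width, 55 mm from the hinge, 29 mm above the flap's underside, 10 mm below the fin's top. Pinched across its thickness it can turn between the fingers while the flap swings.
- flap_back (a joint): Angle in rad of the carton's back flap, hinged along the top edge of the carton's +x wall (axis along the carton's y): 0 = shut and level over the carton, 1.57 = upright, 2.1 = its stop, leaning outward. The flap is a 3 mm sheet, 66 mm from hinge to free edge and 226 mm long. A stiff hinge (0.05 N m): it stays where it is left.
- flap_back_hinge (a point): Point on the hinge line of the back flap, in the middle of its length, at the flap's underside. Its axes turn with the flap: when shut they are the carton's; the flap runs to its own -x, its outer face looks to its own +z.
- flap_back_tab (a point): Point to pinch on the grey pull tab of the back flap: an upright fin on the outer face, 7 mm thick (along the carton's y, i.e. along the hinge line), 20 mm wide, 36 mm tall, at -50 mm along the hinge line. The point lies in the middle of the fin's thickness and width, 55 mm from the hinge, 29 mm above the flap's underside, 10 mm below the fin's top. Pinched across its thickness it can turn between the fingers while the flap swings.
- cradle: Loose charging cradle, 0.9 kg, a grey block 130 (x) x 190 (y) x 42 mm high standing on the desk, beside the carton, with three rectangular bays open at the top side by side, all along its x. It can be pushed about. Origin: centre of its underside.
- bay_small (a point): Centre of the mouth of the bay for the 60 mm pack, at the level of the cradle's top face, y = -60 mm in the cradle; axes as the cradle's. The bay is 66 x 38 mm (3 mm play all round). Its floor is a sliding pad that starts 18 mm below the mouth, so that a pack set in stands 14 mm proud; about 6 N on top move the pad down (it stays where it is left, no spring) to its stop 32 mm below the mouth, where the pack is flush.
- pack_small_center (a point): Centre of the small battery pack, a black bar 60 x 32 x 32 mm (long along its x; square section), about 0.09 to 0.22 kg; may be absent.
- bay_medium (a point): Centre of the mouth of the bay for the 80 mm pack, at the level of the cradle's top face, y = 0 mm in the cradle; axes as the cradle's. The bay is 86 x 38 mm (3 mm play all round). Its floor is a sliding pad that starts 18 mm below the mouth, so that a pack set in stands 14 mm proud; about 6 N on top move the pad down (it stays where it is left, no spring) to its stop 32 mm below the mouth, where the pack is flush.
- pack_medium_center (a point): Centre of the medium battery pack, a black bar 80 x 32 x 32 mm (long along its x; square section), about 0.09 to 0.22 kg; may be absent.
- bay_large (a point): Centre of the mouth of the bay for the 100 mm pack, at the level of the cradle's top face, y = 60 mm in the cradle; axes as the cradle's. The bay is 106 x 38 mm (3 mm play all round). Its floor is a sliding pad that starts 18 mm below the mouth, so that a pack set in stands 14 mm proud; about 6 N on top move the pad down (it stays where it is left, no spring) to its stop 32 mm below the mouth, where the pack is flush.
- pack_large_center (a point): Centre of the large battery pack, a black bar 100 x 32 x 32 mm (long along its x; square section), about 0.09 to 0.22 kg; may be absent.
- eraser: White and blue eraser, 46 x 20 x 12 mm, on the desk in front; a bystander. Origin: centre of its underside.
- screwdriver: Small screwdriver with a yellow grip, 158 mm, lying at the right; a bystander. Origin: centre of its underside.
- mouse: Black computer mouse, 109 x 60 x 41 mm, beside the laptop; a bystander. Origin: centre of its underside.

How it is judged (in metres and radians):
On the way, in this order (a step that is already met when the one before it is completed fails the run):
1. both flaps of the carton are folded open past upright (value of joint each of flap_front, flap_back above 1.7 rad), for 0.2 s.
2. every pack is pressed flush into its own bay (horizontal distance between pack_small_center and bay_small below 0.006 m and angle between the x axis of pack_small_center and the x axis of bay_small, either way round below 0.12 rad and z of pack_small_center in the frame of bay_small below -0.0135 m and horizontal distance between pack_medium_center and bay_medium below 0.006 m and angle between the x axis of pack_medium_center and the x axis of bay_medium, either way round below 0.12 rad and z of pack_medium_center in the frame of bay_medium below -0.0135 m and horizontal distance between pack_large_center and bay_large below 0.006 m and angle between the x axis of pack_large_center and the x axis of bay_large, either way round below 0.12 rad and z of pack_large_center in the frame of bay_large below -0.0135 m), for 0.2 s.
At the end, for the whole second after the job is handed in: Every pack present lies in the bay of its own length (centre within 6 mm of the bay's, along it within 0.12 rad), its top within 2.5 mm of flush with the cradle's top face; both flaps are shut (under 0.12 rad) and the cradle stands level (all of step 2 and value of joint each of flap_front, flap_back below 0.12 rad and angle between cradle's own z axis and vertical below 0.06 rad); the robot touches nothing.
It fails at once if the eraser is moved more than 50 mm (distance of eraser from where it was at the start of the episode above 0.05 m).
It fails at once if the screwdriver is moved more than 50 mm (distance of screwdriver from where it was at the start of the episode above 0.05 m).
It fails at once if the mouse is moved more than 50 mm (distance of mouse from where it was at the start of the episode above 0.05 m).
Of pack_small, pack_medium, pack_large only 2 to 3 are there at a start; the rules pass over those that are not, and their reading is None.
At some moment in a run one of cradle may be knocked a few centimetres aside while the robot is not near it.
Once in a run the grip may slacken for a moment while it holds something.
It also fails if it takes over 210 s, if anything falls off the work surface, if the arm or the gripper's body presses on something with over 40 N, if the wrist force passes 120 N, or if a joint passes its speed limit or range.

ROBOT

A 6-joint arm with a two-finger parallel gripper is mounted at the origin on a cart in front of the work surface, level with it; the furniture and walls round the work are solid. World frame = base frame: x ahead of the robot, y to its left, z up, the work surface at z = 0. Lengths are in mm, angles in rad, forces in N, time in s.
With the tool pointing down it reaches from about 275 to 1000 mm from the base axis. Payload 8.4 kg.
Tool frame: the origin (TCP) lies on the centre line of the jaws, within the pads' length; the fingertips stand r.tip_reach ahead of it and the grasp point (between the pads) lies 3 mm ahead of it (r.tip_reach is the distance from the TCP to the fingertips, in mm); z points along the fingers, y is the direction in which the jaws open and shut (so a half turn about z gives the same grasp; the last joint's range is limited). The gripper opens to 85 mm and grips with 20 to 120 N. Pads are 22 mm wide; open, the fingers measure 114 mm over their backs; the gripper's body (76 mm by 85 mm) begins 54 mm behind the grasp point. The pads swing forward as they close: fully open they stand 13 mm farther back than shut.
Start: joints at [-1.212, 0.353, 1.633, -0, 1.155, -0.002], TCP at [220.638, -584.762, 253.281] pointing down, gripper open.
Joint ranges: [-2.63, 2.63], [-0.92, 2.1], [0.06, 2.66], [-1.3, 4.44], [0, 2.69], [-3.02, 3.02]. Speed limits (rad/s): [2.22, 2.22, 2.79, 3.14, 3.14, 3.14].

INTERFACE

Orientations are given as [roll, pitch, yaw] about the fixed x, y, z axes, in that order (R = Rz(yaw) Ry(pitch) Rx(roll)).
In Python, from rig import sense, optics, r, nets gives the robot as it stands. The module is installed in compiled form; this text tells all that it offers.
- The arm moves only by the tool carry_out, never from a script. Its argument "increments" is a list that holds one entry, the list of rows, each a list of 6 numbers: the shift along the tool's x, y, z normalised to -1 to 1, where 1 is 40 cm, then the turn, a rotation vector about the tool's x, y, z normalised to -1 to 1, where 1 is 60 degrees. A call has 1 to 5 rows; each row is the pose to reach, as a shift and turn from the pose commanded when the call began, along the tool's axes at that moment; what a row does not reach only later rows make up. A row lasts 1/12 s, in which the tool goes at most 41.7 mm and 7.16 degrees, less where a joint would pass 70% of its speed; a pose out of reach is approached as far as the arm can. A call with a number of a shift or a turn outside -1 to 1 is refused whole. A call with a gripper value outside its range is refused whole. "hand" is the closure, from 0 (fully open) to 1 (shut), set as the call begins (left out, the last holds). The fingers move at their own pace and stop on an object; "squeeze" is the grip in N (left out, the last holds). Time passes only in rows, so rows that repeat a pose let the fingers close. It gives the time, the measured TCP pose, the force and the opening at its end, in the units of the state.
- sense(): the state, without advancing time (a new reading comes with each control period).
- optics.grab_frame(name): name is "scene" or "top" or "wrist"; returns a dict with "img" (384x512x3 uint8, red, green, blue), "range_z" (384x512 float32, mm along the optical axis (not along the pixel's ray), 0 where there is no reading), "fov_y" (degrees; the focal length in pixels is half the picture's height over the tangent of half this angle, whatever the lens; pixels are square), "cx", "cy" (the principal point, pixels), "R" (3x3) and "t" (3): a world point X has camera coordinates R X + t. Camera axes: x right, y down, z forward; pixel columns grow to the right and rows downward; lengths in mm; the calibration is good to about 2 mm. The wrist camera is an equidistant fisheye: a pixel r from the principal point sees the ray r / f radians off the axis. A picture is of the moment at which its call begins.
- r.sign_off(): hands the job in, once; it reports no verdict.
Trained networks look in the newest picture that a camera, given by its name, has taken for a name from the list of things; names that differ only in an ending like _2 or _b are one class to them, and where a whole thing is asked for, a point or a joint stands for the part that bears it (a point fixed in the world has none). Each returns a list of dicts, best first, with "confidence" (0 to 1); they miss things now and then, are a little off and sometimes report something else, mostly with a low value. They report only what shows in the picture. A call takes as long as a camera call.
- nets.trace(target, camera): "mask" (384x512 bool, what is visible of it).
- nets.tip_of(target, camera): "point" ([x, y, z] in mm, in world coordinates, good to about 4 mm: a listed point, or the origin of a listed thing).
The state is a dict: "clock": time; "qpos": joint angles; "qvel": joint speeds; "joint_efforts": joint torques, N m; "eef_pos": TCP position; "tcp_rot": TCP orientation; "contact_force": force on the tool from outside, world axes, zero at the start; "wrist_torque": the same for the moment, N m; "opening": opening from 0.0 (shut) to 1.0 (fully open).
Only numpy, scipy, OpenCV 4.12 (cv2) and the standard library are available. Lean on these libraries where they do the work, as an engineer would, in place of code of your own. Each camera call takes 0.05 s, during which the arm holds its last target.

## Working session

There is one attempt and no reset: what is moved stays moved. The work goes in short steps, Python scripts to look and compute and a tool call to move; the robot and the scene stay as the last step left them, time stands still between calls to the robot, and variables do not carry over. Pictures are saved under pics/ and viewed, and the job is handed in when it is done.

Besides the shell and the picture viewer there is one more tool, called after "Call:" as a command line: name --argument value ..., lists and objects as JSON in quotes. carry_out: Moves the arm, as the interface text tells. Its arguments: {"type":"object","properties":{"increments":{"type":"array","items":{"type":"array","items":{"type":"array","items":{"type":"number","minimum":-1,"maximum":1}}}},"hand":{"type":"number"},"squeeze":{"type":"number"}},"required":["increments"]}

```bash
mkdir -p pics; ls; cat > h.py <<'E'
from rig import sense, optics, r, nets
import numpy as np, cv2
from scipy.spatial.transform import Rotation as Ro
def snap(c,fn=None):
    f=optics.grab_frame(c)
    if fn: cv2.imwrite('pics/'+fn,f['img'][:,:,::-1])
    return f
def foc(f): return f['img'].shape[0]/2/np.tan(np.radians(f['fov_y'])/2)
def cloud(f,fish=False):
    H,W=f['range_z'].shape; u,v=np.meshgrid(np.arange(W),np.arange(H)); k=foc(f)
    x=(u-f['cx'])/k;y=(v-f['cy'])/k
    if fish:
        rr=np.hypot(x,y)+1e-9; s=np.tan(rr)/rr; x=x*s;y=y*s
    z=f['range_z']; P=np.stack([x*z,y*z,z],-1)
    return (P-f['t'])@np.asarray(f['R'])
def proj(f,X):
    c=np.asarray(f['R'])@np.asarray(X,float)+f['t']; k=foc(f)
    return c[0]/c[2]*k+f['cx'],c[1]/c[2]*k+f['cy']
def tr(): 
    s=sense(); e=s['tcp_rot']; return np.array(s['eef_pos']),Ro.from_euler('xyz',e)
E
python3 - <<'E'
from h import *
s=sense(); print(s); print(r.tip_reach)
for c in ('scene','top','wrist'):
    f=snap(c,c+'0.png'); print(c,f['fov_y'],f['cx'],f['cy'],np.round(f['t']),np.round(f['R'],2).tolist())
for n in ['carton','cradle','bay_small','bay_medium','bay_large','flap_front_hinge','flap_back_hinge','flap_front_tab','flap_back_tab','eraser','screwdriver','mouse']:
    for c in ('top','scene'):
        d=nets.tip_of(n,c)
        print(n,c,[(np.round(x['point']).tolist(),round(x['confidence'],2)) for x in d[:2]])
E
```

```text
pics
{'clock': 0.0, 'qpos': array([-1.21240260e+00,  3.53679221e-01,  1.63413174e+00,  6.12261995e-05,
        1.15520061e+00, -2.38773027e-03]), 'qvel': array([-5.54642971e-04,  5.58477090e-04,  2.64914608e-04,  7.96422008e-05,
        5.55682643e-04, -1.07838422e-03]), 'joint_efforts': array([ 3.27969050e-03, -6.05226731e+01, -3.42065692e+01,  2.06347381e-04,
        9.24955675e-03,  1.76899903e-05]), 'eef_pos': array([ 220.49608328, -584.33686628,  252.54327896]), 'tcp_rot': array([-3.14017387e+00, -5.93670812e-05,  3.60756659e-01]), 'contact_force': array([0.66163933, 0.52280293, 0.23224432]), 'wrist_torque': array([-0.0322023 ,  0.03237027, -0.01450651]), 'opening': 0.9998421716256224}
22.0
scene 53.89567831970749 260.9964907501741 191.75173670412428 [395. 322. 675.] [[-0.79, -0.61, 0.02], [-0.44, 0.54, -0.72], [0.43, -0.58, -0.69]]
top 42.30737424476647 261.4451712755325 194.69910816756797 [ -39.  571. 1538.] [[-0.03, -1.0, 0.0], [-0.99, 0.03, -0.11], [0.11, -0.0, -0.99]]
wrist 65.70646984690485 256.54262412316046 188.64024064328018 [-626.  -40.  380.] [[0.35, -0.94, -0.0], [-0
[... 689 characters left out ...]
 [([481.0, -172.0, 54.0], 0.64)]
flap_back_hinge top [([616.0, -157.0, 50.0], 0.57)]
flap_back_hinge scene [([618.0, -154.0, 52.0], 0.87)]
flap_front_tab top [([529.0, -120.0, 83.0], 0.61)]
flap_front_tab scene [([529.0, -113.0, 81.0], 0.9), ([754.0, -266.0, -1.0], 0.71)]
flap_back_tab top [([566.0, -206.0, 86.0], 0.95), ([542.0, 198.0, 35.0], 0.27)]
flap_back_tab scene [([565.0, -212.0, 80.0], 0.83)]
eraser top [([391.0, 20.0, -4.0], 0.58)]
eraser scene [([389.0, 17.0, -2.0], 0.74), ([542.0, 202.0, -2.0], 0.62)]
screwdriver top [([450.0, -366.0, 3.0], 0.4)]
screwdriver scene [([451.0, -365.0, -1.0], 0.58)]
mouse top [([761.0, -270.0, -2.0], 0.91)]
mouse scene [([754.0, -268.0, -1.0], 0.63)]
```

View pics/top0.png

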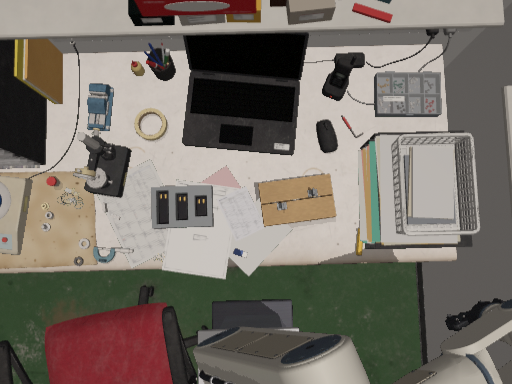

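View pics/scene0.png

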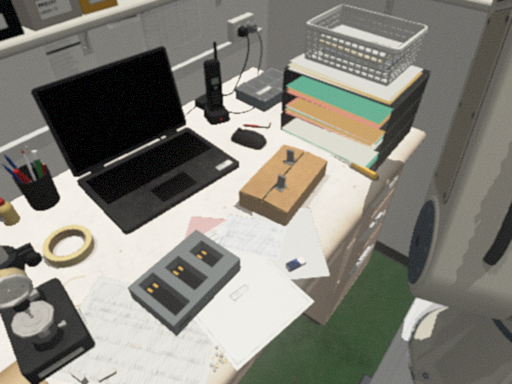

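View pics/wrist0.png

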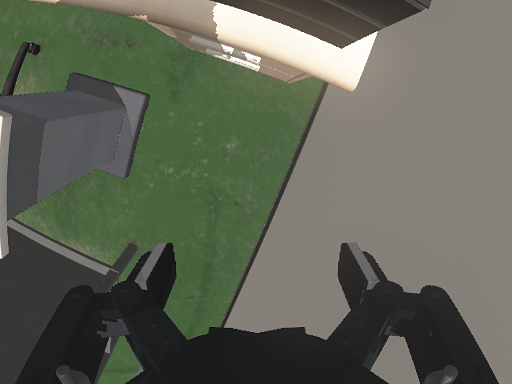

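```bash
cat >> h.py <<'E'
def rect(f,n,zlo,zhi,cam):
    m=nets.trace(n,cam)[0]['mask']; P=cloud(f)
    k=m&(P[...,2]>zlo)&(P[...,2]<zhi)&(f['range_z']>0)
    q=P[k]; return q
E
python3 - <<'E'
from h import *
for c in('top','scene'):
    f=snap(c)
    for n,lo,hi in(('carton',46,60),('cradle',36,50)):
        q=rect(f,n,lo,hi,c); print(c,n,len(q),np.median(q[:,2]),cv2.minAreaRect(q[:,:2].astype(np.float32)))
    P=cloud(f)
    for n in ('flap_front_tab','flap_back_tab'):
        pass
    k=(P[...,2]>66)&(P[...,2]<95)&(abs(P[...,0]-548)<60)&(abs(P[...,1]+165)<90)
    q=P[k]
    for s in(q[q[:,1]>-165],q[q[:,1]<-165]): print('fin',len(s),s.min(0).round(),s.max(0).round(),s.mean(0).round(1))
    if c=='top':
        k=(P[...,1]<-280)&(P[...,0]>350)&(P[...,0]<800)&(P[...,2]>20)&(P[...,1]>-560)
        q=P[k]; print('tray',q.min(0),q.max(0))
        for x in range(350,800,50):
            s=q[(q[:,0]>x)&(q[:,0]<x+50)]
            if len(s): print(x,s[:,1].max(),s[:,2].max())
E
```

```text
top carton 2562 54.99927700511111 ((551.3207397460938, -162.93118286132812), (135.7722625732422, 228.4042205810547), 6.106339454650879)
top cradle 1473 41.922990719351766 ((540.5550537109375, 198.935302734375), (130.2519989013672, 191.7420196533203), 0.5235183238983154)
fin 17 [ 521. -122.   66.] [568. -76.  94.] [ 533.3 -112.4   85.9]
fin 24 [ 543. -255.   66.] [ 581. -202.   95.] [ 566.6 -212.8   81.7]
tray [ 376.27503974 -559.94388681   20.01097182] [ 794.79568769 -280.09870906  340.88649817]
350 -351.6487047914899 216.85370241347772
400 -350.31375177318205 340.8574281851335
450 -282.7551592298621 338.71411394917914
500 -280.0987090565054 338.28325534362176
550 -362.51713684363216 338.534557208853
600 -362.3001300858053 339.9248461295285
650 -361.9486623005416 340.88649816610194
700 -280.22343589341597 236.257791423792
750 -280.1107960924759 37.81560931401334
scene carton 2892 55.99267401875121 ((551.9641723632812, -159.99398803710938), (135.9658966064453, 228.62948608398438), 6.310072898864746)
scene cradle 3475 42.17174231801201 ((542.0154418945312, 199.55238342285156), (132.38754272460938, 191.23394775390625), 0.9058504104614258)
fin 79 [ 521. -117.   66.] [ 543. -108.   95.] [ 531.1 -111.3   81.5]
fin 79 [ 562. -213.   66.] [ 584. -203.   95.] [ 571.  -207.8   81.4]
```

```bash
cat >> h.py <<'E'
C=np.array([551.5,-161.8]); CY=0.109
def cw(x,y,z,o=None,yaw=None):
    o=C if o is None else o; yaw=CY if yaw is None else yaw
    c,s=np.cos(yaw),np.sin(yaw); return np.array([o[0]+c*x-s*y,o[1]+s*x+c*y,z])
def down(yaw,tilt=0.): # tilt about tool y
    return Ro.from_euler('xyz',[np.pi,0,yaw])*Ro.from_rotvec([0,tilt,0])
def plan(*ts):
    "ts: (pos of grasp point, R); prints rows, relative to the present measured pose"
    p,R=tr(); 
    g=p+R.apply([0,0,3.])
    s=sense(); print('now grasp',g.round(1),'rpy',np.round(s['tcp_rot'],3),'F',np.round(s['contact_force'],1),'op',round(s['opening'],3),'t',round(s['clock'],2))
    for gp,Rt in ts:
        tp=np.asarray(gp)-Rt.apply([0,0,3.])
        d=R.inv().apply(tp-p)/400; w=(R.inv()*Rt).as_rotvec()/np.radians(60)
        print('dist',round(np.linalg.norm(d)*400,1),np.concatenate([d,w]).round(4).tolist())
E
python3 - <<'E'
from h import *
D=down(.109)
t=cw(-12.5,50,0);print(t)
plan(([260,-300,200],D),([t[0],t[1],160],D))
E
```

```text
[ 533.63496826 -113.45653466    0.        ]
now grasp [ 220.6 -584.8  250.3] rpy [ 3.142 -0.     0.361] F [-0.3  0.7 -0.1] op 1.0 t 1.65
dist 291.8 [0.3434, -0.6313, 0.1257, -0.0, -0.0, 0.2404]
dist 572.9 [1.148, -0.8262, 0.2257, -0.0, -0.0, 0.2404]
```

Call:
carry_out --increments '[[[0.3434,-0.6313,0.1257,0,0,0.2404],[0.3434,-0.6313,0.1257,0,0,0.2404],[0.3434,-0.6313,0.1257,0,0,0.2404],[0.3434,-0.6313,0.1257,0,0,0.2404],[0.3434,-0.6313,0.1257,0,0,0.2404]]]' --hand 0.4 --squeeze 25

```text
clock: 2.07
eef_pos: [248.6, -379.7, 217.0]
tcp_rot: [3.141, -0.0, 0.108]
contact_force: [1.1, 0.6, 0.7]
opening: 0.601
```

```bash
python3 - <<'E'
from h import *
D=down(.109)
t=cw(-12.5,50,0)
plan(([260,-300,200],D),([t[0],t[1],160],D))
E
```

```text
now grasp [ 248.6 -379.7  214. ] rpy [ 3.141 -0.     0.108] F [1.1 0.6 0.7] op 0.601 t 2.07
dist 81.7 [0.05, -0.1949, 0.0351, 0.0001, -0.0002, -0.0006]
dist 393.8 [0.7805, -0.5846, 0.1352, 0.0001, -0.0002, -0.0006]
```

Call:
carry_out --increments '[[[0.05,-0.195,0.035,0,0,0],[0.05,-0.195,0.035,0,0,0],[0.78,-0.585,0.135,0,0,0],[0.78,-0.585,0.135,0,0,0],[0.78,-0.585,0.135,0,0,0]]]'

```text
clock: 2.48
eef_pos: [363.7, -230.3, 188.8]
tcp_rot: [3.14, -0.001, 0.108]
contact_force: [0.2, -0.3, 0.0]
opening: 0.596
```

```bash
python3 - <<'E'
from h import *
D=down(.109)
t=cw(-12.5,50,0)
plan(([t[0],t[1],130],D))
E
```

```text
now grasp [ 363.7 -230.3  185.8] rpy [ 3.14e+00 -1.00e-03  1.08e-01] F [ 0.2 -0.3  0. ] op 0.596 t 2.48
dist 213.7 [0.4538, -0.2447, 0.1397, 0.0011, -0.0012, -0.0006]
```

Call:
carry_out --increments '[[[0.454,-0.245,0.14,0.001,-0.001,-0.001],[0.454,-0.245,0.14,0.001,-0.001,-0.001],[0.454,-0.245,0.14,0.001,-0.001,-0.001],[0.454,-0.245,0.14,0.001,-0.001,-0.001],[0.454,-0.245,0.14,0.001,-0.001,-0.001]]]'

```text
clock: 2.9
eef_pos: [529.7, -115.9, 133.4]
tcp_rot: [-3.141, 0.001, 0.111]
contact_force: [-0.2, -0.8, -0.3]
opening: 0.597
```

```bash
python3 - <<'E'
from h import *
D=down(.109)
t=cw(-12.5,50,0)
f=snap('wrist','w1.png')
P=cloud(f,True)
c,s=np.cos(CY),np.sin(CY)
Q=P-[C[0],C[1],0]; X=Q[...,0]*c+Q[...,1]*s; Y=-Q[...,0]*s+Q[...,1]*c; Z=P[...,2]
k=(f['range_z']>0)&(Z>62)&(Z<92)&(abs(X)<40)&(abs(Y)<80)
for a in (1,-1):
    m=k&(Y*a>0)
    if m.sum(): print(m.sum(),X[m].min(),X[m].max(),Y[m].min(),Y[m].max(),np.median(X[m]),np.median(Y[m]),Z[m].max())
plan(([t[0],t[1],86],D))
E
```

```text
256 -27.020713584085684 -4.242356444556051 37.82528381891836 51.691160818417664 -6.966720823346292 48.03904964097487 91.98417972738117
622 2.934161828860039 24.275277064960974 -54.537751721586226 -43.98693805926151 14.442207846921054 -48.416519518184224 91.9698353171422
now grasp [ 535.  -112.9  129. ] rpy [-3.14e+00 -3.00e-03  1.11e-01] F [ 5.7  2.8 -0.8] op 0.602 t 2.95
dist 43.1 [-0.0039, 0.0011, 0.1076, -0.0016, -0.0029, 0.002]
```

View pics/w1.png

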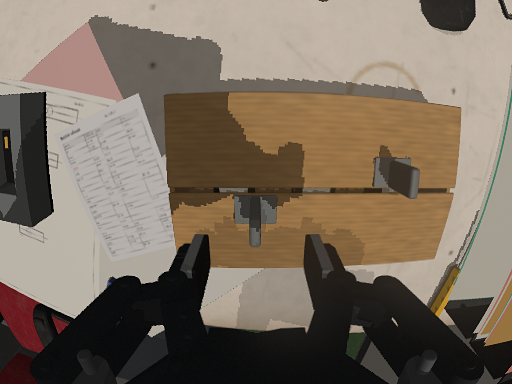

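Call:
carry_out --increments '[[[-0.004,0.001,0.05,-0.0016,-0.003,0.002],[-0.004,0.001,0.11,-0.0016,-0.003,0.002],[-0.004,0.001,0.11,-0.0016,-0.003,0.002]]]'

```text
clock: 3.2
eef_pos: [524.3, -117.1, 86.4]
tcp_rot: [-3.14, 0.01, 0.109]
contact_force: [-1.3, 0.3, -0.4]
opening: 0.602
```

Call:
carry_out --increments '[[[0,0,0,0,0,0],[0,0,0,0,0,0],[0,0,0,0,0,0],[0,0,0,0,0,0],[0,0,0,0,0,0]]]' --hand 1 --squeeze 25

```text
clock: 3.62
eef_pos: [527.1, -115.6, 91.2]
tcp_rot: [-3.138, 0.002, 0.106]
contact_force: [1.5, 21.1, 2.7]
opening: 0.08
```

```bash
python3 - <<'E'
from h import *
f=snap('wrist','w2.png')
D=down(.109)
def tab(th,fr=True):
    x,z=55*np.cos(th)-29*np.sin(th),55*np.sin(th)+29*np.cos(th)
    return cw(-67.5+x,50,50+z) if fr else cw(67.5-x,-50,50+z)
p,R=tr(); g=p+R.apply([0,0,3])
print(g,tab(0))
off=g-tab(0)
plan(*[(tab(t)+off,D) for t in (.1,.25,.4,.55,.7)])
E
```

```text
[ 527.0573381  -115.60463321   88.24256259] [ 533.63496826 -113.45653466   79.        ]
now grasp [ 527.1 -115.6   88.2] rpy [-3.138e+00  2.000e-03  1.060e-01] F [ 2.  20.4  3.3] op 0.074 t 3.67
dist 6.2 [-0.008, -0.0, -0.0133, -0.003, 0.002, -0.003]
dist 15.5 [-0.0223, -0.0001, -0.0317, -0.003, 0.002, -0.003]
dist 24.7 [-0.0392, -0.0001, -0.0477, -0.003, 0.002, -0.003]
dist 33.8 [-0.0583, -0.0, -0.0611, -0.003, 0.002, -0.003]
dist 42.6 [-0.0792, 0.0, -0.0714, -0.003, 0.002, -0.003]
```

View pics/w2.png

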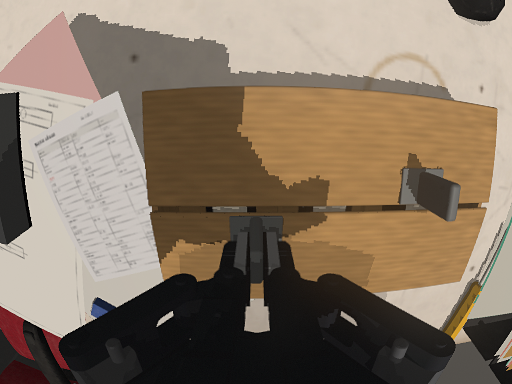

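Call:
carry_out --increments '[[[0,-0.005,0,0,0,0],[0,-0.005,0,0,0,0],[0,-0.005,0,0,0,0]]]' --hand 0.7

```text
clock: 3.92
eef_pos: [526.8, -116.4, 90.8]
tcp_rot: [3.14, 0.003, 0.108]
contact_force: [1.4, -0.4, -0.6]
opening: 0.298
```

```bash
python3 - <<'E'
from h import *
t=cw(-12.5,50,83)
plan((t,down(.109)))
E
```

```text
now grasp [ 526.8 -116.4   87.8] rpy [3.14e+00 3.00e-03 1.08e-01] F [ 1.4 -0.4 -0.6] op 0.298 t 3.92
dist 8.9 [0.0179, -0.0055, 0.0119, 0.0013, 0.0025, -0.0009]
```

Call:
carry_out --increments '[[[0.018,-0.0055,0.012,0.001,0.0025,0],[0.018,-0.0055,0.012,0.001,0.0025,0],[0.018,-0.0055,0.012,0.001,0.0025,0]]]'

```text
clock: 4.17
eef_pos: [533.5, -113.2, 84.8]
tcp_rot: [-3.141, 0.002, 0.108]
contact_force: [-0.9, -0.2, -0.2]
opening: 0.299
```

Call:
carry_out --increments '[[[0,0,0,0,0,0],[0,0,0,0,0,0],[0,0,0,0,0,0],[0,0,0,0,0,0]]]' --hand 1

```text
clock: 4.5
eef_pos: [533.2, -114.2, 84.9]
tcp_rot: [3.141, 0.002, 0.108]
contact_force: [0.7, -6.6, -1.2]
opening: 0.079
```

```bash
cat >> h.py <<'E'
def tab(th,fr=True):
    x,z=55*np.cos(th)-29*np.sin(th),55*np.sin(th)+29*np.cos(th)
    return cw(-67.5+x,50,50+z) if fr else cw(67.5-x,-50,50+z)
E
python3 - <<'E'
from h import *
D=down(.109)
p,R=tr(); g=p+R.apply([0,0,3])
print(g,tab(0))
off=g-tab(0)
plan(*[(tab(t)+off*[1,1,1],D) for t in (.1,.25,.4,.55,.7)])
E
```

```text
[ 533.18264634 -114.20268663   81.94409916] [ 533.63496826 -113.45653466   79.        ]
now grasp [ 533.2 -114.2   81.9] rpy [3.141e+00 2.000e-03 1.080e-01] F [ 0.7 -6.6 -1.2] op 0.079 t 4.5
dist 6.2 [-0.008, 0.0, -0.0134, 0.001, 0.0015, -0.0006]
dist 15.5 [-0.0223, 0.0001, -0.0317, 0.001, 0.0015, -0.0006]
dist 24.7 [-0.0392, 0.0001, -0.0478, 0.001, 0.0015, -0.0006]
dist 33.8 [-0.0583, 0.0001, -0.0611, 0.001, 0.0015, -0.0006]
dist 42.6 [-0.0792, 0.0001, -0.0714, 0.001, 0.0015, -0.0006]
```

```bash
sed -i 's/def tab(th,fr=True):/def tab(th,fr=True,b=32):/; s/29\*np/b*np/g' h.py
python3 - <<'E'
from h import *
D=tr()[1]
p,R=tr(); g=p+R.apply([0,0,3])
off=g-tab(0)
plan(*[(tab(t)+off,D) for t in (.1,.25,.4,.55,.7, .85,1.,1.15,1.3,1.45,1.6,1.75,1.9,2.0,2.06)])
E
```

```text
now grasp [ 533.2 -114.2   81.9] rpy [3.141e+00 2.000e-03 1.080e-01] F [ 0.7 -6.6 -1.2] op 0.079 t 4.5
dist 6.4 [-0.0087, 0.0, -0.0133, 0.0, 0.0, 0.0]
dist 15.9 [-0.0241, 0.0, -0.0315, 0.0, 0.0, 0.0]
dist 25.3 [-0.0421, 0.0001, -0.0472, 0.0, 0.0, 0.0]
dist 34.6 [-0.0622, 0.0001, -0.06, 0.0, 0.0, 0.0]
dist 43.6 [-0.084, 0.0001, -0.0696, 0.0, 0.0, 0.0]
dist 52.5 [-0.107, 0.0001, -0.0759, 0.0, 0.0, 0.0]
dist 61.0 [-0.1307, 0.0002, -0.0787, 0.0, 0.0, 0.0]
dist 69.2 [-0.1545, 0.0002, -0.0779, 0.0, 0.0, 0.0]
dist 77.0 [-0.1779, 0.0002, -0.0736, 0.0, 0.0, 0.0]
dist 84.4 [-0.2005, 0.0002, -0.0658, 0.0, 0.0, 0.0]
dist 91.3 [-0.2216, 0.0002, -0.0548, 0.0, 0.0, 0.0]
dist 97.7 [-0.2408, 0.0002, -0.0407, 0.0, 0.0, 0.0]
dist 103.5 [-0.2577, 0.0002, -0.0238, 0.0, 0.0, 0.0]
dist 107.1 [-0.2675, 0.0002, -0.0113, 0.0, 0.0, 0.0]
dist 109.1 [-0.2727, 0.0002, -0.0033, 0.0, 0.0, 0.0]
```

Call:
carry_out --increments '[[[-0.0087,0,-0.0133,0,0,0],[-0.0241,0,-0.0315,0,0,0],[-0.0421,0,-0.0472,0,0,0],[-0.0622,0,-0.06,0,0,0],[-0.0622,0,-0.06,0,0,0]]]'

```text
clock: 4.92
eef_pos: [508.7, -116.9, 110.0]
tcp_rot: [3.14, -0.001, 0.108]
contact_force: [1.0, -4.6, 1.0]
opening: 0.072
```

```bash
python3 - <<'E'
from h import *
f=snap('scene','s1.png'); plan()
E
```

```text
now grasp [ 508.8 -116.9  106.8] rpy [ 3.14  -0.     0.108] F [ 0.4 -4.9  3.9] op 0.077 t 4.97
```

View pics/s1.png

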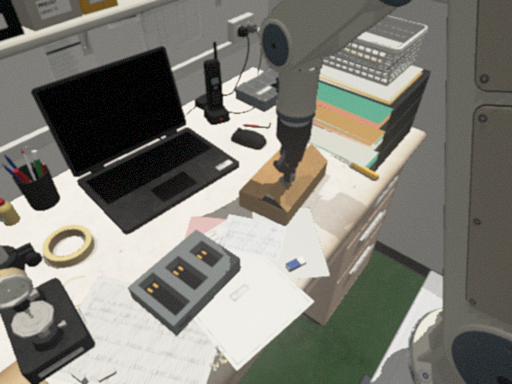

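Call:
carry_out --increments '[[[-0.0218,0,-0.0096,0,0,0],[-0.0448,0,-0.0159,0,0,0],[-0.0685,0,-0.0187,0,0,0],[-0.0923,0,-0.0179,0,0,0],[-0.1157,0,-0.0136,0,0,0]]]'

```text
clock: 5.38
eef_pos: [465.3, -121.7, 116.2]
tcp_rot: [3.14, -0.005, 0.108]
contact_force: [5.1, -1.9, 5.9]
opening: 0.075
```

```bash
python3 - <<'E'
from h import *
f=snap('wrist','w3.png'); plan()
E
```

```text
now grasp [ 463.1 -121.8  112.6] rpy [ 3.14e+00 -3.00e-03  1.08e-01] F [ 1.7 -5.5 10.2] op 0.075 t 5.43
```

View pics/w3.png

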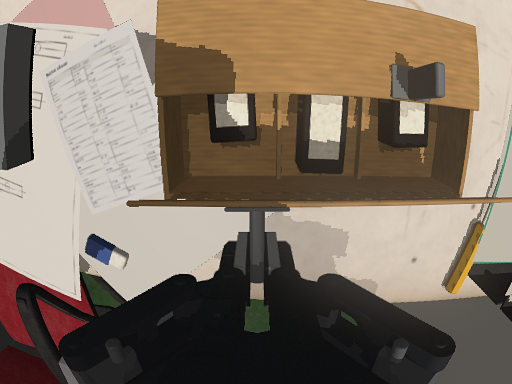

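Call:
carry_out --increments '[[[-0.0226,0,0.0078,0,0,0],[-0.0437,0,0.0188,0,0,0],[-0.0629,0,0.0329,0,0,0],[-0.0798,0,0.0498,0,0,0],[-0.0896,0,0.0623,0,0,0]]]'

```text
clock: 5.85
eef_pos: [427.7, -125.7, 90.5]
tcp_rot: [3.14, -0.002, 0.108]
contact_force: [-1.5, -5.9, 10.6]
opening: 0.08
```

Call:
carry_out --increments '[[[0,0,0,0,0,0],[0,0,0,0,0,0]]]'

```text
clock: 6.02
eef_pos: [427.5, -125.8, 90.2]
tcp_rot: [3.14, -0.0, 0.108]
contact_force: [-0.1, -7.7, 3.9]
opening: 0.08
```

```bash
python3 - <<'E'
from h import *
f=snap('wrist','w4.png'); plan()
E
```

```text
now grasp [ 427.5 -125.8   87.2] rpy [3.14  0.    0.108] F [-0.8 -7.7  3.1] op 0.077 t 6.07
```

View pics/w4.png

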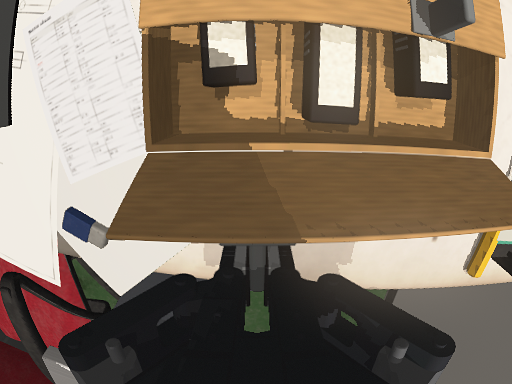

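Call:
carry_out --increments '[[[0,0,0,0,0,0],[0,0,0,0,0,0],[0,0,-0.1,0,0,0],[0,0,-0.2,0,0,0],[0,0,-0.2,0,0,0]]]' --hand 0.65

```text
clock: 6.48
eef_pos: [430.1, -125.5, 175.2]
tcp_rot: [3.139, -0.006, 0.108]
contact_force: [2.2, -0.0, 0.4]
opening: 0.348
```

```bash
python3 - <<'E'
from h import *
D=down(.109)
t=cw(12.5,-50,0)
plan(([t[0],t[1],150],D),([t[0],t[1],83],D))
E
```

```text
now grasp [ 430.1 -125.5  172.2] rpy [ 3.139 -0.006  0.108] F [ 2.2 -0.   0.4] op 0.348 t 6.48
dist 164.5 [0.323, 0.2478, 0.058, 0.0023, -0.0055, -0.0009]
dist 185.8 [0.322, 0.2474, 0.2255, 0.0023, -0.0055, -0.0009]
```

Call:
carry_out --increments '[[[0.323,0.248,0.04,0.002,-0.005,-0.001],[0.323,0.248,0.04,0.002,-0.005,-0.001],[0.323,0.248,0.04,0.002,-0.005,-0.001],[0.323,0.248,0.04,0.002,-0.005,-0.001],[0.323,0.248,0.04,0.002,-0.005,-0.001]]]'

```text
clock: 6.9
eef_pos: [571.6, -212.6, 152.9]
tcp_rot: [-3.141, 0.003, 0.108]
contact_force: [-0.5, 0.6, 0.9]
opening: 0.35
```

Call:
carry_out --increments '[[[0,0,0,0,0,0],[0,0,0,0,0,0]]]'

```text
clock: 7.07
eef_pos: [565.1, -208.9, 152.7]
tcp_rot: [-3.138, 0.009, 0.109]
contact_force: [-1.0, 0.1, -0.7]
opening: 0.35
```

```bash
python3 - <<'E'
from h import *
D=down(.109)
t=cw(12.5,-50,0)
f=snap('wrist','w5.png')
plan(([t[0],t[1],82],D))
E
```

```text
now grasp [ 564.8 -208.7  150. ] rpy [-3.138  0.008  0.109] F [ 0.   0.3 -0.5] op 0.349 t 7.12
dist 68.2 [0.0122, 0.0054, 0.1699, -0.0033, 0.008, 0.0002]
```

View pics/w5.png

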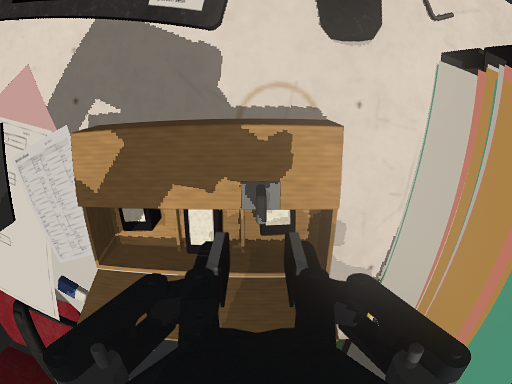

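Call:
carry_out --increments '[[[0.012,0.005,0.08,-0.003,0.008,0],[0.012,0.005,0.15,-0.003,0.008,0],[0.012,0.005,0.17,-0.003,0.008,0],[0.012,0.005,0.17,-0.003,0.008,0],[0.012,0.005,0.17,-0.003,0.008,0]]]'

```text
clock: 7.53
eef_pos: [570.1, -210.3, 86.0]
tcp_rot: [3.141, -0.001, 0.109]
contact_force: [0.2, -0.2, 0.6]
opening: 0.351
```

Call:
carry_out --increments '[[[0,0,0,0,0,0],[0,0,0,0,0,0],[0,0,0,0,0,0],[0,0,0,0,0,0],[0,0,0,0,0,0]]]' --hand 1

```text
clock: 7.95
eef_pos: [571.3, -210.9, 86.9]
tcp_rot: [3.14, -0.004, 0.109]
contact_force: [-2.0, 1.2, 7.3]
opening: 0.077
```

```bash

python3 - <<'E'
from h import *
D=tr()[1]
p,R=tr(); g=p+R.apply([0,0,3])
print(g, cw(12.5,-50,82))
off=g-tab(0,False)
plan(*[(tab(t,False)+off,D) for t in (.1,.25,.4,.55,.7, .85,1.,1.15,1.3,1.45,1.6,1.75,1.9,2.0)])
E
```

```text
[ 571.34485077 -210.92025112   83.92707242] [ 569.36503174 -210.14346534   82.        ]
now grasp [ 571.3 -210.9   83.9] rpy [ 3.14  -0.004  0.109] F [-2.   1.2  7.3] op 0.077 t 7.95
dist 6.4 [0.0087, 0.0, -0.0133, 0.0, 0.0, 0.0]
dist 15.9 [0.0242, 0.0, -0.0314, 0.0, 0.0, 0.0]
dist 25.3 [0.0422, 0.0001, -0.0471, 0.0, 0.0, 0.0]
dist 34.6 [0.0623, 0.0001, -0.0598, 0.0, 0.0, 0.0]
dist 43.6 [0.0841, 0.0001, -0.0695, 0.0, 0.0, 0.0]
dist 52.5 [0.1071, 0.0001, -0.0757, 0.0, 0.0, 0.0]
dist 61.0 [0.1308, 0.0001, -0.0785, 0.0, 0.0, 0.0]
dist 69.2 [0.1546, 0.0001, -0.0776, 0.0, 0.0, 0.0]
dist 77.0 [0.1781, 0.0001, -0.0733, 0.0, 0.0, 0.0]
dist 84.4 [0.2006, 0.0001, -0.0654, 0.0, 0.0, 0.0]
dist 91.3 [0.2217, 0.0001, -0.0543, 0.0, 0.0, 0.0]
dist 97.7 [0.2409, 0.0, -0.0402, 0.0, 0.0, 0.0]
dist 103.5 [0.2577, 0.0, -0.0233, 0.0, 0.0, 0.0]
dist 107.1 [0.2675, -0.0, -0.0108, 0.0, 0.0, 0.0]
```

Call:
carry_out --increments '[[[0.0087,0,-0.0133,0,0,0],[0.0242,0,-0.0315,0,0,0],[0.0422,0,-0.0472,0,0,0],[0.0623,0,-0.06,0,0,0],[0.0841,0,-0.0695,0,0,0]]]'

```text
clock: 8.37
eef_pos: [604.3, -207.1, 113.9]
tcp_rot: [3.141, -0.001, 0.109]
contact_force: [-3.0, -4.0, -5.0]
opening: 0.073
```

Call:
carry_out --increments '[[[0.023,0,-0.0062,0,0,0],[0.0467,0,-0.009,0,0,0],[0.0705,0,-0.0081,0,0,0],[0.094,0,-0.0038,0,0,0],[0.1165,0,0.0041,0,0,0]]]'

```text
clock: 8.78
eef_pos: [651.5, -201.9, 112.5]
tcp_rot: [3.141, -0.002, 0.109]
contact_force: [-4.6, -3.3, -0.2]
opening: 0.077
```

Call:
carry_out --increments '[[[0.0211,0,0.0111,0,0,0],[0.0403,0,0.0252,0,0,0],[0.0571,0,0.0421,0,0,0],[0.0669,0,0.0546,0,0,0],[0.0669,0,0.0546,0,0,0]]]'

```text
clock: 9.2
eef_pos: [679.5, -199.0, 89.6]
tcp_rot: [3.14, -0.005, 0.109]
contact_force: [3.3, -1.4, 4.1]
opening: 0.077
```

```bash

python3 - <<'E'
from h import *
f=snap('wrist','w6.png')
plan()
E
```

```text
now grasp [ 679.2 -199.    86.9] rpy [ 3.14  -0.005  0.109] F [ 4.6 -0.6  3.6] op 0.077 t 9.25
```

View pics/w6.png

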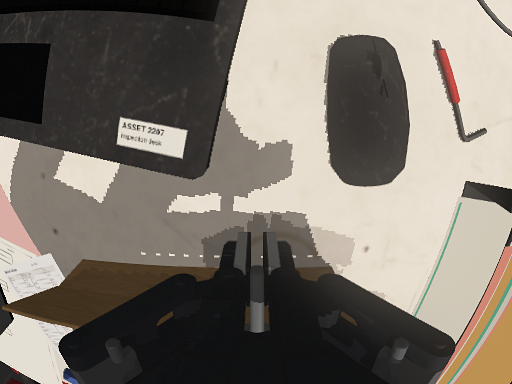

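Call:
carry_out --increments '[[[0,0,0,0,0,0],[0,0,0,0,0,0],[0,0,-0.1,0,0,0],[0,0,-0.2,0,0,0],[0,0,-0.3,0,0,0]]]' --hand 0.5

```text
clock: 9.67
eef_pos: [675.5, -198.6, 210.1]
tcp_rot: [-3.141, 0.001, 0.109]
contact_force: [0.7, -0.4, 0.7]
opening: 0.501
```

Call:
carry_out --increments '[[[-0.5,0,-0.2,0,0,0],[-0.5,0,-0.2,0,0,0],[-0.5,0,-0.2,0,0,0],[-0.5,0,-0.2,0,0,0],[-0.5,0,-0.2,0,0,0]]]'

```text
clock: 10.08
eef_pos: [481.8, -219.5, 287.1]
tcp_rot: [-3.141, -0.001, 0.109]
contact_force: [0.8, -1.2, 0.1]
opening: 0.497
```

Call:
carry_out --increments '[[[0,0,0,0,0,0],[0,0,0,0,0,0]]]'

```text
clock: 10.25
eef_pos: [482.9, -220.2, 288.1]
tcp_rot: [3.14, -0.003, 0.107]
contact_force: [0.4, -0.4, 0.7]
opening: 0.498
```

```bash

python3 - <<'E'
from h import *
fw=snap('wrist','w7.png'); ft=snap('top','t7.png'); snap('scene','s7.png')
plan()
for n in ['pack_small_center','pack_medium_center','pack_large_center','flap_front_tab','flap_back_tab','bay_small','bay_medium','bay_large']:
    for c in ('wrist','top'):
        d=nets.tip_of(n,c)
        print(n,c,[(np.round(x['point']).tolist(),round(x['confidence'],2)) for x in d[:3]])
E
```

```text
now grasp [ 484.9 -219.9  283.5] rpy [ 3.141e+00 -2.000e-03  1.090e-01] F [ 0.1 -0.7  0.2] op 0.5 t 10.4
pack_small_center wrist [([539.0, -96.0, 22.0], 0.73)]
pack_small_center top [([541.0, -98.0, 21.0], 0.59), ([762.0, -268.0, -0.0], 0.48), ([390.0, 19.0, -4.0], 0.22)]
pack_medium_center wrist [([562.0, -224.0, 16.0], 0.79)]
pack_medium_center top [([543.0, 135.0, 44.0], 0.7), ([562.0, -228.0, 18.0], 0.44)]
pack_large_center wrist [([545.0, -161.0, 17.0], 0.86)]
pack_large_center top [([544.0, -164.0, 21.0], 0.67)]
flap_front_tab wrist [([431.0, -128.0, 89.0], 0.58), ([482.0, -171.0, 52.0], 0.56), ([548.0, -165.0, 2.0], 0.28)]
flap_front_tab top [([434.0, -126.0, 93.0], 0.86)]
flap_back_tab wrist []
flap_back_tab top [([667.0, -195.0, 89.0], 0.79), ([434.0, -126.0, 97.0], 0.54)]
bay_small wrist [([542.0, 137.0, 44.0], 0.89), ([543.0, -164.0, -1.0], 0.59)]
bay_small top [([544.0, 134.0, 42.0], 0.87), ([543.0, 200.0, 35.0], 0.6)]
bay_medium wrist [([539.0, 199.0, 41.0], 0.97), ([452.0, -371.0, 3.0], 0.36)]
bay_medium top [([541.0, 198.0, 39.0], 0.98), ([542.0, -162.0, 21.0], 0.69)]
bay_large wrist []
bay_large top [([542.0, 265.0, 44.0], 0.8), ([394.0, 20.0, -1.0], 0.36)]
```

View pics/w7.png

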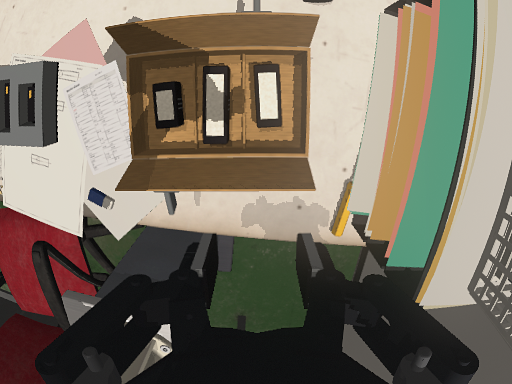

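View pics/s7.png

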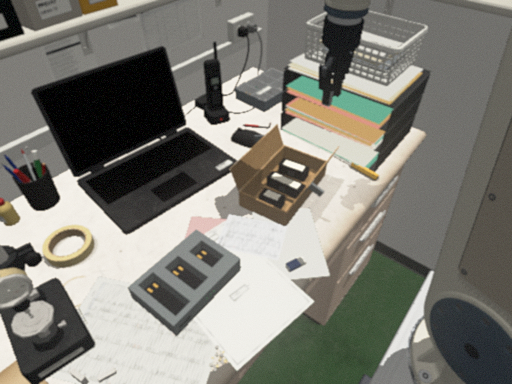

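```bash
cat >> h.py <<'E'
LEN=dict(small=60,medium=80,large=100)
def packs(f,fish=True,zlo=28,zhi=42,o=None,yaw=None,lanes=(66,0,-66),half=(62,22)):
    o=C if o is None else o; yaw=CY if yaw is None else yaw
    P=cloud(f,fish); c,s=np.cos(yaw),np.sin(yaw)
    Q=P-[o[0],o[1],0]; X=Q[...,0]*c+Q[...,1]*s; Y=-Q[...,0]*s+Q[...,1]*c; Z=P[...,2]
    for l in lanes:
        k=(f['range_z']>0)&(Z>zlo)&(Z<zhi)&(abs(X)<half[0])&(abs(Y-l)<half[1])
        if k.sum()<20: print(l,'none',k.sum()); continue
        q=P[k]; print('lane',l,k.sum(),'z',np.median(q[:,2]).round(1),'rect',[np.round(v,2).tolist() if not np.isscalar(v) else round(v,2) for v in cv2.minAreaRect(q[:,:2].astype(np.float32))],'cf x',X[k].min().round(),X[k].max().round(),'y',Y[k].min().round(),Y[k].max().round())
E
python3 - <<'E'
from h import *
f=snap('wrist')
packs(f)
P=cloud(f,True);Z=P[...,2]
k=(f['range_z']>0)&(Z>45)&(Z<53)&(abs(P[...,0]-551)<90)&(abs(P[...,1]+162)<130)
print(cv2.minAreaRect(P[k][:,:2].astype(np.float32)))
k=(f['range_z']>0)&(Z>36)&(Z<48)&(abs(P[...,0]-541)<90)&(abs(P[...,1]-200)<130)
print(cv2.minAreaRect(P[k][:,:2].astype(np.float32)))
f=snap('top'); packs(f,False)
E
```

```text
lane 66 1168 z 36.0 rect [[558.86, -94.54], [94.72, 42.48], 6.26] cf x -33.0 62.0 y 45.0 87.0
lane 0 2038 z 36.1 rect [[555.36, -163.23], [117.32, 37.29], 5.12] cf x -55.0 62.0 y -22.0 18.0
lane -66 1695 z 36.2 rect [[572.18, -225.01], [96.6, 40.95], 6.93] cf x -35.0 62.0 y -85.0 -44.0
((549.8684692382812, -163.9091033935547), (139.5046844482422, 228.73696899414062), 6.239381313323975)
((540.18798828125, 153.93405151367188), (130.71189880371094, 107.49283599853516), 0.4971184730529785)
lane 66 175 z 35.4 rect [[542.99, -96.08], [59.0, 31.79], 10.53] cf x -32.0 29.0 y 50.0 83.0
lane 0 306 z 35.9 rect [[547.47, -161.11], [100.81, 32.65], 3.57] cf x -54.0 46.0 y -16.0 18.0
lane -66 88 z 35.5 rect [[579.57, -222.0], [50.71, 30.0], 8.62] cf x -5.0 47.0 y -77.0 -47.0
```

```bash
cat >> h.py <<'E'
def packs2(f,fish=True,zlo=33,zhi=39,o=None,yaw=None,lanes=(66,0,-66),half=(60,26)):
    o=C if o is None else o; yaw=CY if yaw is None else yaw
    P=cloud(f,fish); c,s=np.cos(yaw),np.sin(yaw)
    Q=P-[o[0],o[1],0]; X=Q[...,0]*c+Q[...,1]*s; Y=-Q[...,0]*s+Q[...,1]*c; Z=P[...,2]
    res={}
    for l in lanes:
        k=(f['range_z']>0)&(Z>zlo)&(Z<zhi)&(abs(X)<half[0])&(abs(Y-l)<half[1])
        n,lab,st,_=cv2.connectedComponentsWithStats(cv2.morphologyEx(k.astype(np.uint8),cv2.MORPH_OPEN,np.ones((3,3),np.uint8)))
        if n<2: print(l,'none'); continue
        m=lab==1+np.argmax(st[1:,4])
        q=P[m]; r_=cv2.minAreaRect(q[:,:2].astype(np.float32)); (a,b),(w,h),an=r_
        if h>w: an-=90;w,h=h,w
        print('lane',l,m.sum(),'z',np.median(q[:,2]).round(1),'c',round(a,1),round(b,1),'size',round(w,1),round(h,1),'ang',round(np.radians(an),3),'z>',q[:,2].max().round(1))
        res[l]=(a,b,np.radians(an))
    return res
E
python3 - <<'E'
from h import *
f=snap('wrist')
packs2(f)
f=snap('top'); packs2(f,False)
f=snap('scene'); packs2(f,False)
E
```

```text
lane 66 1066 z 36.0 c 541.5 -97.5 size 60.8 31.8 ang 0.168 z> 38.6
lane 0 1968 z 36.1 c 546.2 -162.0 size 99.4 32.4 ang 0.076 z> 38.9
lane -66 1623 z 36.1 c 564.4 -226.8 size 79.8 32.3 ang 0.165 z> 38.7
66 none
0 none
-66 none
lane 66 210 z 36.4 c 544.1 -93.8 size 60.2 33.8 ang 0.138 z> 38.9
lane 0 306 z 36.7 c 547.1 -157.8 size 98.9 32.5 ang 0.057 z> 38.8
lane -66 211 z 36.7 c 566.6 -223.6 size 79.4 33.2 ang 0.168 z> 39.0
```

```bash
cat >> h.py <<'E'
def tips(f):
    P=cloud(f,True); p,R=tr(); Q=R.inv().apply((P-p).reshape(-1,3)); z=f['range_z'].ravel()
    k=(z>0)&(Q[:,2]<60)&(abs(Q[:,1])<75)&(abs(Q[:,0])<20)&(Q[:,2]>-20)
    q=Q[k]
    for s in(1,-1):
        a=q[q[:,1]*s>0]
        if len(a): print('tip',s,len(a),np.percentile(a[:,2],[50,90,97,100]).round(1),'x',a[:,0].min().round(1),a[:,0].max().round(1),'y',a[:,1].min().round(1),a[:,1].max().round(1))
E
python3 - <<'E'
from h import *
print(r.tip_reach)
f=snap('wrist'); tips(f)
E
```

```text
22.0
tip 1 1536 [-4.9 11.6 15.6 20.6] x -11.0 12.4 y 21.8 36.0
tip -1 1533 [-4.8 11.8 15.8 20.9] x -11.8 12.8 y -34.3 -20.0
```

Call:
carry_out --increments '[[[0,0,0,0,0,0],[0,0,0,0,0,0],[0,0,0,0,0,0],[0,0,0,0,0,0],[0,0,0,0,0,0]]]' --hand 0.62

```text
clock: 11.92
eef_pos: [484.3, -220.1, 287.0]
tcp_rot: [3.141, -0.002, 0.109]
contact_force: [0.7, 0.6, 0.4]
opening: 0.38
```

```bash
python3 - <<'E'
from h import *
print(r.tip_reach)
f=snap('wrist'); tips(f); plan()
E
```

```text
22.0
tip 1 1443 [-4.4 11.7 16.2 22.1] x -11.1 12.8 y 16.8 33.3
tip -1 1445 [-4.3 11.7 16.5 21.2] x -11.4 12.9 y -32.3 -14.9
now grasp [ 484.3 -220.   283.9] rpy [ 3.141e+00 -2.000e-03  1.090e-01] F [0.2 0.4 0.4] op 0.381 t 11.97
```

Call:
carry_out --increments '[[[0,0,0,0,0,0],[0,0,0,0,0,0],[0,0,0,0,0,0],[0,0,0,0,0,0],[0,0,0,0,0,0]]]' --hand 1

```text
clock: 12.38
eef_pos: [484.3, -220.0, 287.0]
tcp_rot: [3.141, -0.002, 0.109]
contact_force: [0.5, -0.3, -0.1]
opening: 0.0
```

```bash
python3 - <<'E'
from h import *
print(r.tip_reach)
f=snap('wrist'); tips(f); plan()
E
```

```text
22.0
tip 1 1272 [-5.1 11.5 15.4 19.6] x -10.9 13.1 y 0.1 20.2
tip -1 971 [-3.1 11.7 15.5 18.8] x -11.2 13.7 y -16.0 -0.2
now grasp [ 484.3 -220.   284. ] rpy [ 3.141e+00 -2.000e-03  1.090e-01] F [-0.5  0.4  0.7] op -0.001 t 12.43
```

```bash
python3 - <<'E'
from h import *
D=down(.072)
plan(([546.5,-161,110],D))
E
```

```text
now grasp [ 484.3 -220.   284. ] rpy [ 3.141e+00 -2.000e-03  1.090e-01] F [-0.5  0.4  0.7] op -0.001 t 12.43
dist 194.0 [0.1698, -0.1301, 0.4351, 0.0006, -0.0016, 0.0354]
```

Call:
carry_out --increments '[[[0.17,-0.13,0.435,0,-0.0016,0.035],[0.17,-0.13,0.435,0,-0.0016,0.035],[0.17,-0.13,0.435,0,-0.0016,0.035],[0.17,-0.13,0.435,0,-0.0016,0.035],[0.17,-0.13,0.435,0,-0.0016,0.035]]]' --hand 0.52

```text
clock: 12.85
eef_pos: [546.2, -159.6, 109.8]
tcp_rot: [-3.141, 0.002, 0.073]
contact_force: [-0.4, -0.3, -0.3]
opening: 0.482
```

Call:
carry_out --increments '[[[0,0,0,0,0,0],[0,0,0,0,0,0],[0,0,0,0,0,0]]]'

```text
clock: 13.1
eef_pos: [546.9, -161.6, 114.3]
tcp_rot: [3.14, -0.001, 0.073]
contact_force: [-0.2, -0.9, 0.1]
opening: 0.479
```

```bash
python3 - <<'E'
from h import *
f=snap('wrist','w8.png'); packs2(f)
D=down(.072)
plan(([546.5,-161,42],D))
E
```

```text
lane 66 2968 z 36.1 c 541.8 -97.2 size 59.8 32.6 ang 0.155 z> 38.9
lane 0 5542 z 36.2 c 546.4 -161.9 size 99.2 32.5 ang 0.088 z> 38.8
lane -66 4189 z 36.3 c 564.6 -226.6 size 80.0 32.6 ang 0.159 z> 38.5
now grasp [ 547.2 -161.8  111.9] rpy [ 3.14e+00 -2.00e-03  7.20e-02] F [-0.   0.2  0.2] op 0.483 t 13.15
dist 69.9 [-0.002, -0.0025, 0.1747, 0.0015, -0.002, 0.0001]
```

View pics/w8.png

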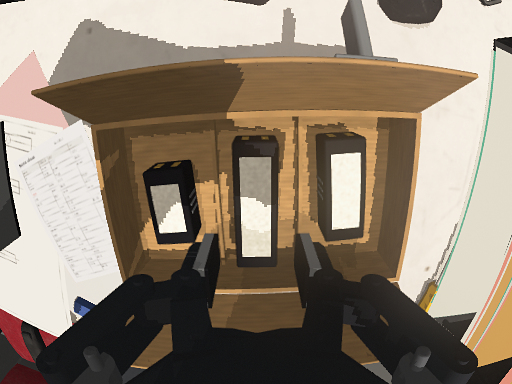

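Call:
carry_out --increments '[[[-0.002,0,0.09,0.001,-0.002,-0.01],[-0.002,0,0.15,0.001,-0.002,-0.01],[-0.002,0,0.175,0.001,-0.002,-0.01],[-0.002,0,0.175,0.001,-0.002,-0.01],[-0.002,0,0.175,0.001,-0.002,-0.01]]]'

```text
clock: 13.57
eef_pos: [546.2, -161.7, 44.3]
tcp_rot: [-3.142, 0.001, 0.082]
contact_force: [0.1, 0.6, 0.4]
opening: 0.48
```

Call:
carry_out --increments '[[[0,0,0,0,0,0],[0,0,0,0,0,0],[0,0,0,0,0,0],[0,0,0,0,0,0]]]' --hand 1 --squeeze 50

```text
clock: 13.9
eef_pos: [547.0, -161.7, 45.2]
tcp_rot: [3.141, -0.001, 0.083]
contact_force: [-1.5, -1.0, 7.2]
opening: 0.356
```

```bash
python3 - <<'E'
from h import *
plan()
E
```

```text
now grasp [ 547.  -161.7   42.2] rpy [ 3.141e+00 -1.000e-03  8.300e-02] F [-1.5 -1.   7.2] op 0.356 t 13.9
```

Call:
carry_out --increments '[[[0,0,-0.05,0,0,0],[0,0,-0.15,0,0,0],[0,0,-0.25,0,0,0],[0,0,-0.3,0,0,0],[0,0,-0.3,0,0,0]]]'

```text
clock: 14.32
eef_pos: [549.2, -162.1, 169.2]
tcp_rot: [3.138, -0.007, 0.083]
contact_force: [0.7, -0.2, -0.9]
opening: 0.363
```

```bash
cat >> h.py <<'E'
def cradle(f,cam,fish=False):
    P=cloud(f,fish)
    ms=nets.trace('cradle',cam)
    Z=P[...,2]
    k=(f['range_z']>0)&(Z>37)&(Z<47)&(abs(P[...,0]-541)<140)&(abs(P[...,1]-200)<140)
    n,lab,st,_=cv2.connectedComponentsWithStats(k.astype(np.uint8)); m=lab==1+np.argmax(st[1:,4])
    (a,b),(w,h),an=cv2.minAreaRect(P[m][:,:2].astype(np.float32))
    if w>h: an-=90; w,h=h,w
    an=(an+45)%90-45
    print(cam,'cradle',m.sum(),'c',round(a,1),round(b,1),'size',round(w,1),round(h,1),'yaw',round(np.radians(an),3),'z',np.median(P[m][:,2]).round(1))
    for nme in('small','medium','large'):
        d=nets.tip_of('bay_'+nme,cam); print(nme,[(np.round(x['point'],1).tolist(),round(x['confidence'],2)) for x in d[:2]])
E
python3 - <<'E'
from h import *
f=snap('wrist','w9.png')
f=snap('top'); cradle(f,'top')
f=snap('scene'); cradle(f,'scene')
plan(([541,120,190],down(.01)))
E
```

```text
top cradle 1314 c 540.4 198.7 size 130.5 190.6 yaw 0.015 z 41.8
small [([541.0, 138.5, 40.9], 0.96)]
medium [([541.6, 199.6, 35.4], 0.92)]
large [([538.1, 262.9, 43.0], 0.98), ([536.0, 199.6, -0.6], 0.64)]
scene cradle 3407 c 542.0 199.6 size 132.7 191.2 yaw 0.012 z 42.2
small [([542.4, 135.3, 45.3], 0.81)]
medium [([534.6, 198.5, 39.2], 0.95)]
large [([537.0, 255.5, 40.7], 0.95)]
now grasp [ 545.7 -161.1  159.3] rpy [-3.141e+00  3.000e-03  8.300e-02] F [ 1.  -0.2 -2. ] op 0.357 t 14.87
dist 282.8 [0.0462, -0.7013, -0.0762, -0.0008, 0.0032, 0.0696]
```

View pics/w9.png

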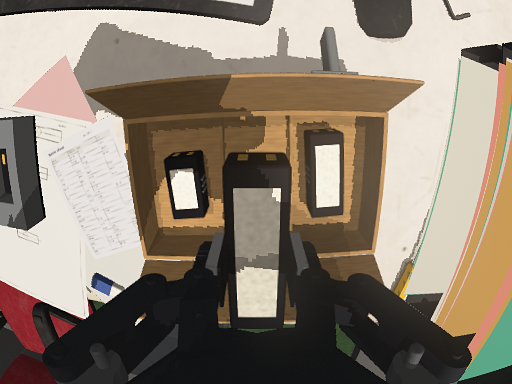

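Call:
carry_out --increments '[[[0.046,-0.701,-0.076,0,0.003,0.07],[0.046,-0.701,-0.076,0,0.003,0.07],[0.046,-0.701,-0.076,0,0.003,0.07],[0.046,-0.701,-0.076,0,0.003,0.07],[0.046,-0.701,-0.076,0,0.003,0.07]]]'

```text
clock: 15.28
eef_pos: [542.0, 47.6, 185.6]
tcp_rot: [-3.141, -0.001, 0.009]
contact_force: [0.7, 1.2, -1.7]
opening: 0.355
```

Call:
carry_out --increments '[[[0,-0.2,0,0,0,0],[0,-0.2,0,0,0,0],[0,-0.2,0,0,0,0],[0,-0.2,0,0,0,0],[0,-0.2,0,0,0,0]]]'

```text
clock: 15.7
eef_pos: [541.4, 125.9, 185.2]
tcp_rot: [3.142, -0.0, 0.011]
contact_force: [0.1, 0.1, -2.6]
opening: 0.361
```

```bash
python3 - <<'E'
from h import *
f=snap('wrist','w10.png'); cradle(f,'wrist',True)
p,R=tr(); P=cloud(f,True); Q=R.inv().apply((P-p).reshape(-1,3)).reshape(P.shape)
k=(f['range_z']>0)&(abs(Q[...,1])<19)&(abs(Q[...,0])<70)&(Q[...,2]>3)&(Q[...,2]<15)
n,lab,st,_=cv2.connectedComponentsWithStats(k.astype(np.uint8)); m=lab==1+np.argmax(st[1:,4])
q=Q[m]; print('pack in tool',len(q),cv2.minAreaRect(q[:,:2].astype(np.float32)),np.median(q[:,2]),np.polyfit(q[:,0],q[:,2],1))
plan(([541,255,190],down(.01)))
E
```

```text
wrist cradle 12064 c 539.9 197.7 size 130.7 191.1 yaw 0.012 z 41.9
small [([544.7, -164.2, 1.7], 0.4)]
medium [([538.4, 199.1, 40.4], 0.62), ([536.2, 199.4, 1.6], 0.49)]
large [([538.4, 259.3, 41.4], 0.6)]
pack in tool 10615 ((-1.265655517578125, 0.0694427490234375), (37.85968780517578, 101.35872650146484), 89.9273681640625) 9.254520075146129 [4.73776172e-03 9.24181128e+00]
now grasp [541.8 124.8 182.5] rpy [-3.141e+00 -1.000e-03  8.000e-03] F [-0.9 -0.9 -1.8] op 0.357 t 15.95
dist 130.4 [0.0007, -0.3256, -0.0187, -0.0003, -0.0007, -0.002]
```

View pics/w10.png

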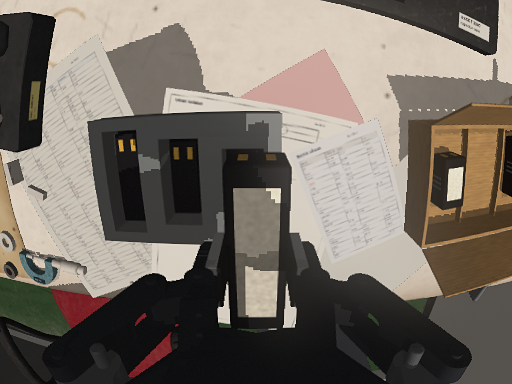

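```bash
python3 - <<'E'
from h import *
plan(([540.8,258,125],down(.012)))
E
```

```text
now grasp [541.8 124.8 182.5] rpy [-3.141e+00 -1.000e-03  8.000e-03] F [-0.9 -0.9 -1.8] op 0.357 t 15.95
dist 145.1 [0.0001, -0.333, 0.1438, -0.0003, -0.0007, -0.0039]
```

Call:
carry_out --increments '[[[0,-0.333,0.144,0,0,-0.004],[0,-0.333,0.144,0,0,-0.004],[0,-0.333,0.144,0,0,-0.004],[0,-0.333,0.144,0,0,-0.004],[0,-0.333,0.144,0,0,-0.004]]]'

```text
clock: 16.37
eef_pos: [539.8, 261.6, 126.0]
tcp_rot: [-3.141, 0.001, 0.015]
contact_force: [-0.1, -0.1, -2.2]
opening: 0.361
```

Call:
carry_out --increments '[[[0,0,0,0,0,0],[0,0,0,0,0,0],[0,0,0,0,0,0]]]'

```text
clock: 16.62
eef_pos: [540.9, 257.9, 128.6]
tcp_rot: [-3.141, -0.001, 0.012]
contact_force: [0.4, 0.2, -1.6]
opening: 0.36
```

```bash
python3 - <<'E'
from h import *
f=snap('wrist','w11.png'); cradle(f,'wrist',True)
f=snap('top'); cradle(f,'top')
plan(([540.8,258,125],down(.012)))
E
```

```text
wrist cradle 16973 c 539.4 197.3 size 131.4 191.6 yaw 0.012 z 42.1
small [([539.9, 136.8, 42.0], 0.66)]
medium [([538.8, 198.6, 39.5], 0.82)]
large []
top cradle 1000 c 540.8 185.2 size 130.6 164.1 yaw 0.015 z 41.7
small []
medium [([543.9, 199.1, 37.4], 0.64)]
large [([539.4, 261.1, 41.8], 0.59)]
now grasp [540.5 259.1 125.1] rpy [-3.141e+00 -1.000e-03  1.400e-02] F [ 0.8  1.  -2.6] op 0.359 t 17.12
dist 1.1 [0.0007, 0.0027, 0.0002, -0.0004, -0.001, 0.0016]
```

View pics/w11.png

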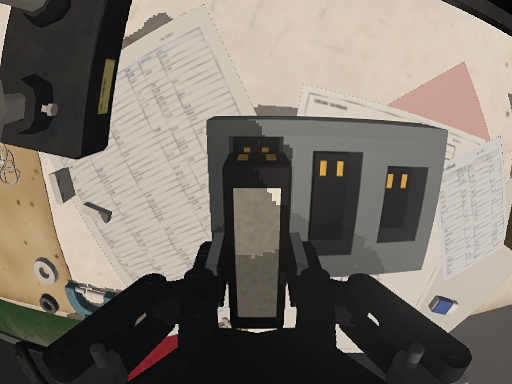

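```bash
python3 - <<'E'
from h import *
f=snap('wrist'); P=cloud(f,True); Z=P[...,2]
o=np.array([539.5,197.4]);c,s=np.cos(.012),np.sin(.012)
Q=P-[o[0],o[1],0];X=Q[...,0]*c+Q[...,1]*s; Y=-Q[...,0]*s+Q[...,1]*c
for l in(0,-60):
    k=(f['range_z']>0)&(Z>37)&(Z<47)&(abs(Y-l)<29)&(abs(X)<10); y=Y[k]-l; print(l,'y hole',y[y<0].max().round(1),y[y>0].min().round(1))
    k=(f['range_z']>0)&(Z>37)&(Z<47)&(abs(Y-l)<10)&(abs(X)<64); x=X[k]; print('x hole',x[x<0].max().round(1),x[x>0].min().round(1))
plan(([540.2,257.6,80],down(.012)))
E
```

```text
0 y hole -18.2 19.5
x hole -41.7 43.3
-60 y hole -17.5 18.8
x hole -31.9 33.5
now grasp [540.5 259.2 125. ] rpy [-3.141e+00 -1.000e-03  1.400e-02] F [ 0.2  0.4 -1.4] op 0.358 t 17.17
dist 45.1 [-0.0008, 0.0039, 0.1126, -0.0004, -0.0009, 0.0017]
```

Call:
carry_out --increments '[[[0.001,0.003,0.06,0,-0.001,0.0015],[0.001,0.003,0.1,0,-0.001,0.0015],[0.001,0.003,0.1125,0,-0.001,0.0015],[0.001,0.003,0.1125,0,-0.001,0.0015],[0.001,0.003,0.1125,0,-0.001,0.0015]]]'

```text
clock: 17.58
eef_pos: [541.0, 258.1, 83.2]
tcp_rot: [-3.141, 0.0, 0.012]
contact_force: [1.1, -0.5, -2.0]
opening: 0.354
```

```bash
python3 - <<'E'
from h import *
f=snap('wrist','w12.png'); p,R=tr(); P=cloud(f,True); Q=R.inv().apply((P-p).reshape(-1,3)).reshape(P.shape)
k=(f['range_z']>0)&(abs(Q[...,1])<19)&(abs(Q[...,0])<70)&(Q[...,2]>3)&(Q[...,2]<15)
n,lab,st,_=cv2.connectedComponentsWithStats(k.astype(np.uint8)); m=lab==1+np.argmax(st[1:,4])
q=P[m]; print('pack world',cv2.minAreaRect(q[:,:2].astype(np.float32)),np.median(q[:,2]))
plan(([540.8,258,64],down(.012)))
E
```

```text
pack world ((540.5343017578125, 258.44287109375), (37.940006256103516, 100.7500228881836), 89.79563903808594) 74.20984253110319
now grasp [541.4 258.2  80.7] rpy [-3.141e+00 -1.000e-03  1.200e-02] F [ 0.2  0.5 -2.4] op 0.363 t 17.63
dist 16.7 [-0.0015, 0.0006, 0.0418, -0.0007, -0.0007, 0.0002]
```

View pics/w12.png

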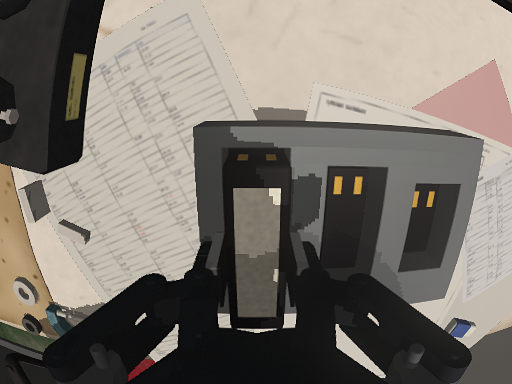

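Call:
carry_out --increments '[[[-0.0022,0.0005,0.015,0,0,0],[-0.0022,0.0005,0.03,0,0,0],[-0.0022,0.0005,0.042,0,0,0],[-0.0022,0.0005,0.042,0,0,0],[-0.0022,0.0005,0.042,0,0,0]]]'

```text
clock: 18.05
eef_pos: [539.8, 257.7, 65.9]
tcp_rot: [-3.141, 0.001, 0.012]
contact_force: [0.0, -0.1, -2.5]
opening: 0.356
```

```bash
python3 - <<'E'
from h import *
f=snap('wrist','w13.png'); plan()
E
```

```text
now grasp [540.  257.7  63.1] rpy [-3.141  0.     0.012] F [-0.5  0.1 -2.3] op 0.357 t 18.1
```

View pics/w13.png

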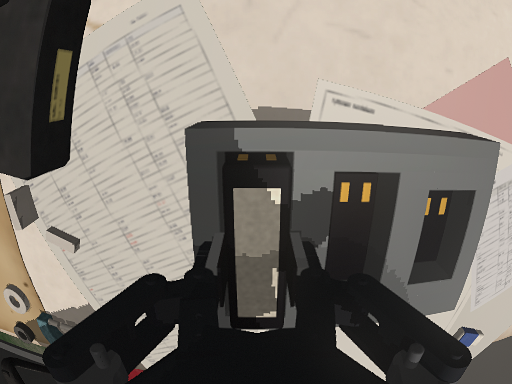

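Call:
carry_out --increments '[[[0,0,0.002,0,0,0],[0,0,0.002,0,0,0],[0,0,0.002,0,0,0],[0,0,-0.04,0,0,0],[0,0,-0.1,0,0,0]]]' --hand 0.5

```text
clock: 18.52
eef_pos: [538.7, 257.1, 104.9]
tcp_rot: [3.14, 0.004, 0.012]
contact_force: [-0.0, -0.4, 0.1]
opening: 0.497
```

Call:
carry_out --increments '[[[0,0,0,0,0,0],[0,0,0,0,0,0],[0,0,0,0,0,0],[0,0,0,0,0,0]]]' --hand 1

```text
clock: 18.85
eef_pos: [539.6, 257.5, 105.5]
tcp_rot: [3.142, 0.001, 0.012]
contact_force: [0.5, -0.2, -0.1]
opening: 0.004
```

```bash
python3 - <<'E'
from h import *
f=snap('wrist','w14.png'); 
P=cloud(f,True);Z=P[...,2]
k=(f['range_z']>0)&(Z>50)&(Z<62)&(abs(P[...,0]-540)<62)&(abs(P[...,1]-258)<28)
n,lab,st,_=cv2.connectedComponentsWithStats(k.astype(np.uint8)); m=lab==1+np.argmax(st[1:,4])
print(cv2.minAreaRect(P[m][:,:2].astype(np.float32)),np.median(Z[m]))
plan(([539.5,258,41+19],down(.012)))
E
```

```text
((558.8458251953125, 257.2688293457031), (62.062225341796875, 32.66576385498047), 0.8189354538917542) 55.66119176788259
now grasp [539.5 257.5 102.4] rpy [3.141e+00 1.000e-03 1.200e-02] F [-0.6  1.   0.4] op 0.001 t 18.9
dist 42.4 [0.0002, -0.0013, 0.106, 0.0001, 0.0013, 0.0001]
```

View pics/w14.png

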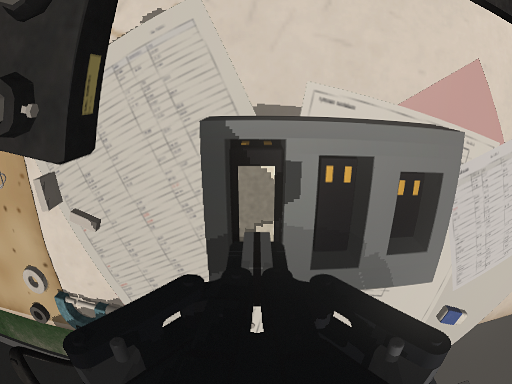

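Call:
carry_out --increments '[[[0,-0.001,0.05,0,0.001,0],[0,-0.001,0.07,0,0.001,0],[0,-0.001,0.085,0,0.001,0],[0,-0.001,0.1,0,0.001,0],[0,-0.001,0.107,0,0.001,0]]]'

```text
clock: 19.32
eef_pos: [539.9, 258.1, 63.7]
tcp_rot: [3.142, 0.0, 0.012]
contact_force: [-12.0, -5.8, 42.4]
opening: 0.0
```

Call:
carry_out --increments '[[[0,0,0,0,0,0],[0,0,0,0,0,0],[0,0,0.003,0,0,0],[0,0,0.003,0,0,0]]]'

```text
clock: 19.65
eef_pos: [539.7, 258.0, 63.8]
tcp_rot: [3.142, 0.0, 0.012]
contact_force: [-7.4, -3.3, 22.6]
opening: 0.001
```

Call:
carry_out --increments '[[[0,0,-0.1,0,0,0],[0,0,-0.2,0,0,0],[0,0,-0.3,0,0,0],[0,0,-0.3,0,0,0],[0,0,-0.3,0,0,0]]]' --hand 0.5

```text
clock: 20.07
eef_pos: [541.3, 258.8, 184.9]
tcp_rot: [-3.139, -0.005, 0.012]
contact_force: [1.0, -0.7, 0.1]
opening: 0.495
```

```bash
cat >> h.py <<'E'
def flush(f,L,x0,y0,fish=True):
    P=cloud(f,fish);Z=P[...,2]
    k=(f['range_z']>0)&(abs(P[...,0]-x0)<L/2-6)&(abs(P[...,1]-y0)<12)
    print('top z in bay',np.percentile(Z[k],[5,50,95]).round(1),k.sum())
E
python3 - <<'E'
from h import *
f=snap('wrist','w15.png'); cradle(f,'wrist',True); flush(f,100,539.5,258)
plan(([564.6,-226.6,180],down(.16)))
E
```

```text
wrist cradle 18125 c 539.5 197.4 size 131.1 191.3 yaw 0.01 z 42.1
small [([538.5, 138.3, 44.8], 0.69)]
medium [([541.4, 202.4, 44.1], 0.67)]
large []
top z in bay [ 41.6 244.9 261.8] 7328
now grasp [539.  257.7 177.6] rpy [3.141e+00 2.000e-03 1.200e-02] F [ 0.3  0.1 -0.4] op 0.498 t 20.32
dist 485.0 [0.0491, 1.2114, -0.0052, 0.0007, 0.0017, -0.1411]
```

View pics/w15.png

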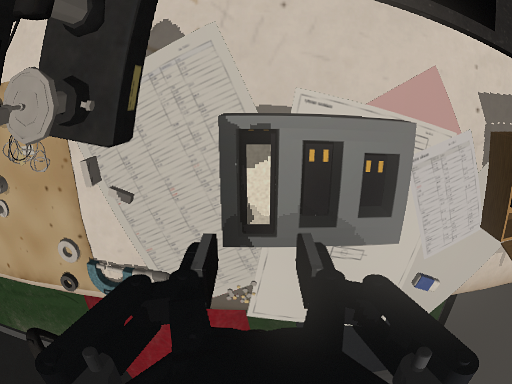

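Call:
carry_out --increments '[[[0.03,0.8,-0.02,0,0.001,-0.14],[0.03,0.8,-0.02,0,0.001,-0.14],[0.03,0.8,-0.02,0,0.001,-0.14],[0.03,0.8,-0.02,0,0.001,-0.14],[0.03,0.8,-0.02,0,0.001,-0.14]]]'

```text
clock: 20.73
eef_pos: [549.3, 50.0, 186.1]
tcp_rot: [-3.141, 0.0, 0.159]
contact_force: [0.6, -0.2, -0.5]
opening: 0.498
```

```bash
python3 - <<'E'
from h import *
plan(([564.6,-226.6,170],down(.16)))
E
```

```text
now grasp [549.3  50.  183.1] rpy [-3.141  0.     0.159] F [ 0.6 -0.2 -0.5] op 0.498 t 20.73
dist 277.3 [-0.072, 0.6887, 0.0326, -0.0003, 0.0001, -0.0005]
```

Call:
carry_out --increments '[[[-0.072,0.689,0.033,0,0,0],[-0.072,0.689,0.033,0,0,0],[-0.072,0.689,0.033,0,0,0],[-0.072,0.689,0.033,0,0,0],[-0.072,0.689,0.033,0,0,0]]]'

```text
clock: 21.15
eef_pos: [560.7, -158.0, 176.0]
tcp_rot: [-3.14, -0.0, 0.159]
contact_force: [1.1, 0.0, 0.1]
opening: 0.502
```

```bash
python3 - <<'E'
from h import *
plan(([564.6,-226.6,110],down(.16)))
E
```

```text
now grasp [ 560.7 -158.   173. ] rpy [-3.14  -0.     0.159] F [1.1 0.  0.1] op 0.502 t 21.15
dist 93.2 [-0.0176, 0.1711, 0.1573, -0.001, -0.0002, -0.0012]
```

Call:
carry_out --increments '[[[-0.018,0.171,0.157,0,0,0],[-0.018,0.171,0.157,0,0,0],[-0.018,0.171,0.157,0,0,0],[-0.018,0.171,0.157,0,0,0],[-0.018,0.171,0.157,0,0,0]]]' --hand 0.52

```text
clock: 21.57
eef_pos: [564.7, -224.3, 113.4]
tcp_rot: [-3.14, 0.0, 0.158]
contact_force: [0.9, -0.3, -0.7]
opening: 0.478
```

```bash
python3 - <<'E'
from h import *
f=snap('wrist','w16.png'); packs2(f)
plan(([564.6,-226.6,42],down(.16)))
E
```

```text
lane 66 2250 z 36.0 c 541.8 -97.5 size 60.2 32.3 ang 0.155 z> 38.1
0 none
lane -66 4510 z 36.2 c 564.8 -226.5 size 79.9 32.2 ang 0.162 z> 39.0
now grasp [ 565.4 -223.8  111.4] rpy [-3.141e+00 -1.000e-03  1.590e-01] F [0.6 1.  0.5] op 0.475 t 21.62
dist 69.5 [-0.0033, 0.0068, 0.1736, -0.0009, -0.0013, -0.0011]
```

View pics/w16.png

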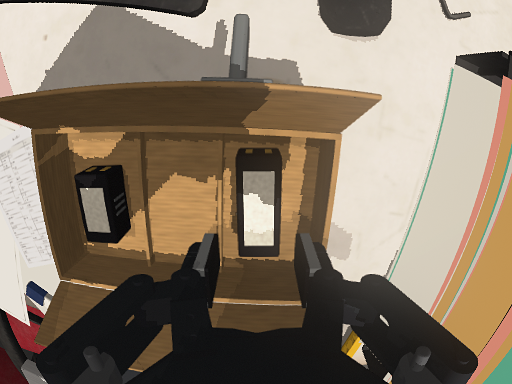

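Call:
carry_out --increments '[[[-0.003,0.0065,0.09,-0.001,-0.001,-0.002],[-0.003,0.0065,0.15,-0.001,-0.001,-0.002],[-0.003,0.0065,0.174,-0.001,-0.001,-0.002],[-0.003,0.0065,0.174,-0.001,-0.001,-0.002],[-0.003,0.0065,0.174,-0.001,-0.001,-0.002]]]'

```text
clock: 22.03
eef_pos: [565.4, -226.6, 45.8]
tcp_rot: [3.141, -0.001, 0.162]
contact_force: [0.4, 0.1, 0.7]
opening: 0.48
```

Call:
carry_out --increments '[[[0,0,0,0,0,0],[0,0,0,0,0,0],[0,0,0,0,0,0],[0,0,0,0,0,0]]]' --hand 1 --squeeze 50

```text
clock: 22.37
eef_pos: [566.1, -227.6, 46.9]
tcp_rot: [3.14, -0.004, 0.161]
contact_force: [0.2, 2.7, 7.1]
opening: 0.359
```

Call:
carry_out --increments '[[[0,0,-0.05,0,0,0],[0,0,-0.15,0,0,0],[0,0,-0.25,0,0,0],[0,0,-0.3,0,0,0],[0,0,-0.3,0,0,0]]]'

```text
clock: 22.78
eef_pos: [567.7, -228.6, 171.2]
tcp_rot: [3.136, -0.009, 0.161]
contact_force: [0.1, -0.2, -1.8]
opening: 0.357
```

```bash
python3 - <<'E'
from h import *
f=snap('wrist','w17.png'); 
plan(([541,70,180],down(.012)))
E
```

```text
now grasp [ 566.4 -228.1  165.4] rpy [ 3.137 -0.006  0.161] F [-0.6 -0.1 -2. ] op 0.358 t 22.83
dist 299.5 [0.0569, -0.7456, -0.0392, 0.0035, -0.0064, 0.1421]
```

View pics/w17.png

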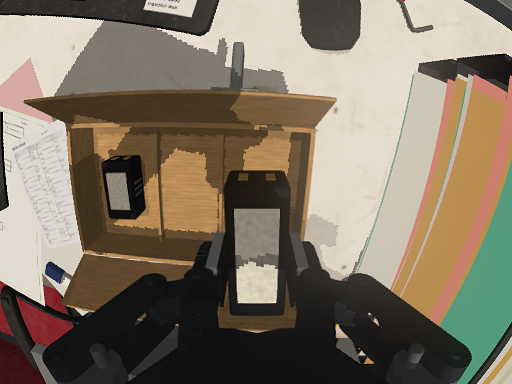

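Held. Over to the cradle.

Call:
carry_out --increments '[[[0.057,-0.746,-0.04,0.003,-0.006,0.142],[0.057,-0.746,-0.04,0.003,-0.006,0.142],[0.057,-0.746,-0.04,0.003,-0.006,0.142],[0.057,-0.746,-0.04,0.003,-0.006,0.142],[0.057,-0.746,-0.04,0.003,-0.006,0.142]]]'

```text
clock: 23.25
eef_pos: [545.7, -19.3, 174.6]
tcp_rot: [-3.14, 0.007, 0.011]
contact_force: [1.4, 1.0, -1.3]
opening: 0.361
```

Call:
carry_out --increments '[[[0,-0.25,0,0,0,0],[0,-0.25,0,0,0,0],[0,-0.25,0,0,0,0],[0,-0.25,0,0,0,0],[0,-0.25,0,0,0,0]]]'

```text
clock: 23.67
eef_pos: [545.0, 79.7, 174.8]
tcp_rot: [-3.14, 0.007, 0.015]
contact_force: [0.4, -0.9, -0.9]
opening: 0.355
```

```bash
cat >> h.py <<'E'
def held(f):
    p,R=tr(); P=cloud(f,True); Q=R.inv().apply((P-p).reshape(-1,3)).reshape(P.shape)
    k=(f['range_z']>0)&(abs(Q[...,1])<19)&(abs(Q[...,0])<70)&(Q[...,2]>3)&(Q[...,2]<16)
    n,lab,st,_=cv2.connectedComponentsWithStats(k.astype(np.uint8)); m=lab==1+np.argmax(st[1:,4])
    q=Q[m]; print('held in tool',len(q),cv2.minAreaRect(q[:,:2].astype(np.float32)),'z',np.median(q[:,2]).round(2),np.polyfit(q[:,0],q[:,2],1).round(4))
E
python3 - <<'E'
from h import *
f=snap('wrist','w18.png'); cradle(f,'wrist',True); held(f)
plan(([540,198,125],down(.012)))
E
```

```text
wrist cradle 15911 c 539.5 197.9 size 131.2 191.5 yaw 0.01 z 41.8
small [([537.1, 140.7, 42.0], 0.9)]
medium [([536.3, 259.6, 43.7], 0.73), ([538.4, 198.3, 43.1], 0.71)]
large [([539.3, 262.7, 42.6], 0.88), ([535.5, 193.9, 0.9], 0.62)]
held in tool 8349 ((-2.249828338623047, -0.17814064025878906), (80.98590087890625, 37.91297912597656), 0.926404595375061) z 11.53 [9.20000e-03 1.14365e+01]
now grasp [545.8  77.8 172.7] rpy [-3.14   0.006  0.011] F [-1.1 -0.1 -0.9] op 0.354 t 23.92
dist 129.4 [-0.0106, -0.3004, 0.1197, -0.0017, 0.0057, -0.0013]
```

View pics/w18.png

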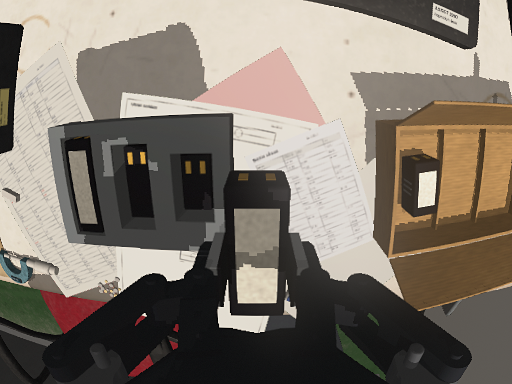

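```bash
python3 - <<'E'
from h import *
plan(([542,198.1,125],down(.012)))
E
```

```text
now grasp [545.8  77.8 172.7] rpy [-3.14   0.006  0.011] F [-1.1 -0.1 -0.9] op 0.354 t 23.92
dist 129.4 [-0.0056, -0.3006, 0.1197, -0.0017, 0.0057, -0.0013]
```

Call:
carry_out --increments '[[[-0.0056,-0.3,0.12,-0.0017,0.0057,-0.0013],[-0.0056,-0.3,0.12,-0.0017,0.0057,-0.0013],[-0.0056,-0.3,0.12,-0.0017,0.0057,-0.0013],[-0.0056,-0.3,0.12,-0.0017,0.0057,-0.0013],[-0.0056,-0.3,0.12,-0.0017,0.0057,-0.0013]]]'

```text
clock: 24.33
eef_pos: [541.4, 200.0, 127.0]
tcp_rot: [3.141, 0.001, 0.015]
contact_force: [-0.5, -1.2, -0.9]
opening: 0.357
```

Call:
carry_out --increments '[[[0,0,0,0,0,0],[0,0,0,0,0,0],[0,0,0,0,0,0]]]'

```text
clock: 24.58
eef_pos: [542.5, 197.7, 128.8]
tcp_rot: [-3.141, -0.001, 0.012]
contact_force: [0.4, 0.5, -0.9]
opening: 0.358
```

```bash
cat >> h.py <<'E'
def holes(f,o,yaw,ls):
    P=cloud(f,True); Z=P[...,2]
    c,s=np.cos(yaw),np.sin(yaw)
    Q=P-[o[0],o[1],0];X=Q[...,0]*c+Q[...,1]*s; Y=-Q[...,0]*s+Q[...,1]*c
    for l in ls:
        k=(f['range_z']>0)&(Z>37)&(Z<47)&(abs(Y-l)<29)&(abs(X)<10); y=Y[k]-l; 
        k=(f['range_z']>0)&(Z>37)&(Z<47)&(abs(Y-l)<10)&(abs(X)<64); x=X[k]
        try: print(l,'y hole',y[y<0].max().round(1),y[y>0].min().round(1),'x hole',x[x<0].max().round(1),x[x>0].min().round(1))
        except Exception as e: print(l,e)
E
python3 - <<'E'
from h import *
f=snap('wrist','w19.png'); cradle(f,'wrist',True); held(f); holes(f,[540,198],.012,(-60,))
plan(([542,198.1,82],down(.012)))
E
```

```text
wrist cradle 22514 c 539.8 197.7 size 130.6 191.0 yaw 0.01 z 42.0
small [([542.1, 138.9, 43.7], 0.69)]
medium []
large []
held in tool 8368 ((-1.1401939392089844, -0.09466743469238281), (80.90894317626953, 37.963462829589844), 0.366218626499176) z 10.45 [9.20000e-03 1.04089e+01]
-60 y hole -18.6 19.0 x hole -32.0 33.0
now grasp [542.2 198.5 125.6] rpy [-3.141e+00 -1.000e-03  1.300e-02] F [-0.2 -0.2 -1.2] op 0.359 t 24.83
dist 43.6 [-0.0006, 0.001, 0.1089, -0.0003, -0.001, 0.0006]
```

Call:
carry_out --increments '[[[-0.002,0.001,0.06,0,-0.001,0],[-0.002,0.001,0.1,0,-0.001,0],[-0.002,0.001,0.115,0,-0.001,0],[-0.002,0.001,0.115,0,-0.001,0],[-0.002,0.001,0.115,0,-0.001,0]]]'

```text
clock: 25.25
eef_pos: [541.3, 198.6, 82.4]
tcp_rot: [-3.141, 0.001, 0.013]
contact_force: [-1.2, 0.6, -1.4]
opening: 0.362
```

```bash
python3 - <<'E'
from h import *
f=snap('wrist','w20.png'); held(f)
plan(([541.3,198,64],down(.012)))
E
```

```text
held in tool 8350 ((-1.6002082824707031, 0.04686164855957031), (37.97834396362305, 80.41216278076172), 89.8340835571289) z 11.2 [8.60000e-03 1.11167e+01]
now grasp [541.7 198.8  79.9] rpy [-3.141 -0.     0.013] F [ 0.3  0.  -0.9] op 0.357 t 25.3
dist 15.9 [-0.001, 0.002, 0.0398, -0.0004, -0.0003, 0.0014]
```

View pics/w20.png

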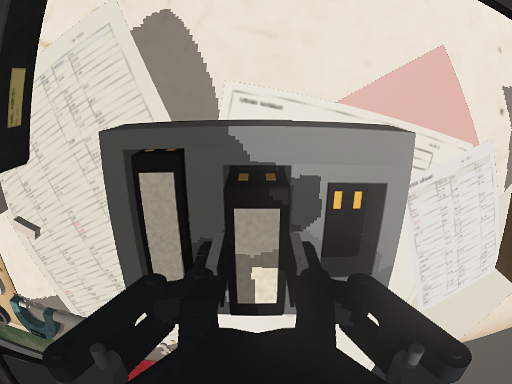

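Call:
carry_out --increments '[[[-0.0008,0.002,0.015,0,0,0.001],[-0.0008,0.002,0.03,0,0,0.001],[-0.0008,0.002,0.04,0,0,0.001],[-0.0008,0.002,0.04,0,0,0.001],[-0.0008,0.002,0.04,0,0,0.001]]]'

```text
clock: 25.72
eef_pos: [540.7, 197.8, 66.0]
tcp_rot: [3.142, 0.001, 0.012]
contact_force: [-0.5, -0.6, -1.0]
opening: 0.355
```

```bash
python3 - <<'E'
from h import *
f=snap('wrist','w21.png'); held(f); plan()
E
```

```text
held in tool 8354 ((-1.2321357727050781, -0.034648895263671875), (80.54299926757812, 37.94915008544922), 0.05567968636751175) z 10.85 [8.40000e-03 1.07974e+01]
now grasp [540.7 197.8  63.1] rpy [-3.142e+00  1.000e-03  1.300e-02] F [-0.3 -1.3 -1.6] op 0.358 t 25.77
```

View pics/w21.png

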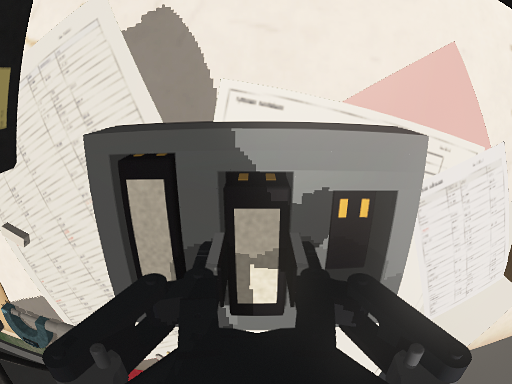

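Call:
carry_out --increments '[[[0,0,0.001,0,0,0],[0,0,0.001,0,0,0],[0,0,0.001,0,0,0],[0,0,-0.04,0,0,0],[0,0,-0.1,0,0,0]]]' --hand 0.5

```text
clock: 26.18
eef_pos: [539.4, 197.3, 104.8]
tcp_rot: [3.14, 0.004, 0.012]
contact_force: [0.7, 0.6, 0.4]
opening: 0.499
```

Call:
carry_out --increments '[[[0,0,0,0,0,0],[0,0,0,0,0,0],[0,0,0,0,0,0],[0,0,0,0,0,0]]]' --hand 1

```text
clock: 26.52
eef_pos: [540.3, 197.7, 105.5]
tcp_rot: [3.141, 0.002, 0.013]
contact_force: [0.2, 0.1, -0.1]
opening: -0.002
```

```bash
python3 - <<'E'
from h import *
f=snap('wrist','w22.png'); 
plan(([540,198,41+19],down(.012)))
E
```

```text
now grasp [540.3 197.6 102.4] rpy [3.141e+00 2.000e-03 1.200e-02] F [-0.6  0.2 -0.3] op 0.0 t 26.57
dist 42.4 [-0.0006, -0.001, 0.1061, 0.0003, 0.0017, 0.0004]
```

View pics/w22.png

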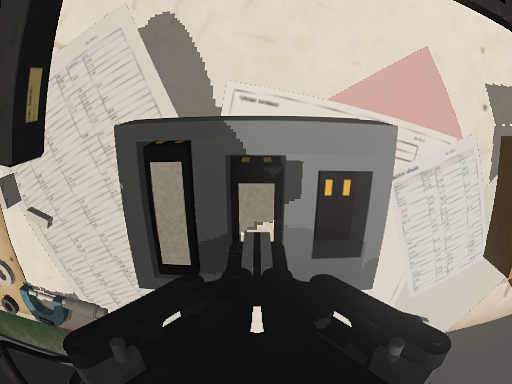

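Call:
carry_out --increments '[[[0,-0.001,0.05,0,0.001,0],[0,-0.001,0.068,0,0.001,0],[0,-0.001,0.078,0,0.001,0],[0,-0.001,0.086,0,0.001,0],[0,-0.001,0.093,0,0.001,0]]]'

```text
clock: 26.98
eef_pos: [540.0, 198.0, 68.7]
tcp_rot: [3.141, 0.002, 0.013]
contact_force: [-4.7, -1.4, 5.3]
opening: -0.003
```

Call:
carry_out --increments '[[[0,0,0.005,0,0,0],[0,0,0.01,0,0,0],[0,0,0.014,0,0,0],[0,0,0.0165,0,0,0],[0,0,0.0165,0,0,0]]]'

```text
clock: 27.4
eef_pos: [540.5, 198.2, 63.9]
tcp_rot: [3.142, 0.0, 0.012]
contact_force: [-8.2, -2.1, 21.0]
opening: -0.001
```

Call:
carry_out --increments '[[[0,0,-0.1,0,0,0],[0,0,-0.2,0,0,0],[0,0,-0.3,0,0,0],[0,0,-0.3,0,0,0],[0,0,-0.3,0,0,0]]]' --hand 0.5

```text
clock: 27.82
eef_pos: [542.8, 198.9, 185.4]
tcp_rot: [-3.139, -0.007, 0.013]
contact_force: [-0.8, -0.3, 0.4]
opening: 0.501
```

```bash
python3 - <<'E'
from h import *
f=snap('wrist','w23.png'); P=cloud(f,True);Z=P[...,2]
for n,y in(('m',198),('l',258)):
    k=(f['range_z']>0)&(abs(P[...,0]-545)<25)&(abs(P[...,1]-y)<10)&(Z<100); print(n,np.median(Z[k]).round(1),k.sum())
plan(([541.8,-97.3,175],down(.157)))
E
```

```text
m 42.3 1115
l 42.3 1042
now grasp [541.5 198.5 180.4] rpy [-3.141e+00 -3.000e-03  1.200e-02] F [ 0.  -0.7  0.3] op 0.501 t 27.87
dist 295.8 [-0.0085, 0.7394, 0.0128, -0.0008, -0.003, -0.138]
```

View pics/w23.png

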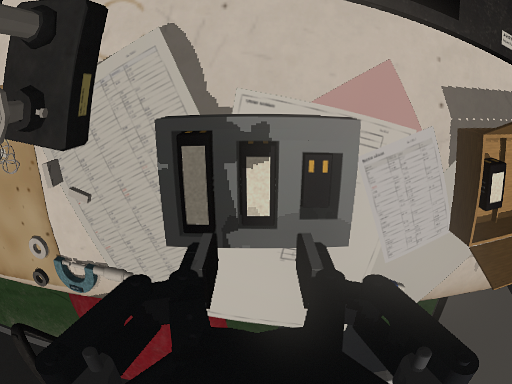

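Both flush at z≈42.3. Now the small pack.

Call:
carry_out --increments '[[[-0.0085,0.739,0.013,0,-0.003,-0.138],[-0.0085,0.739,0.013,0,-0.003,-0.138],[-0.0085,0.739,0.013,0,-0.003,-0.138],[-0.0085,0.739,0.013,0,-0.003,-0.138],[-0.0085,0.739,0.013,0,-0.003,-0.138]]]'

```text
clock: 28.28
eef_pos: [539.8, -9.2, 177.1]
tcp_rot: [-3.141, 0.005, 0.158]
contact_force: [0.9, 0.1, -0.2]
opening: 0.501
```

```bash
python3 - <<'E'
from h import *
plan(([541.8,-97.3,112],down(.157)))
E
```

```text
now grasp [539.8  -9.2 174.1] rpy [-3.141  0.005  0.158] F [ 0.9  0.1 -0.2] op 0.501 t 28.28
dist 107.8 [-0.0288, 0.2184, 0.1552, -0.0007, 0.0048, 0.0006]
```

Call:
carry_out --increments '[[[-0.029,0.218,0.155,0,0.005,0],[-0.029,0.218,0.155,0,0.005,0],[-0.029,0.218,0.155,0,0.005,0],[-0.029,0.218,0.155,0,0.005,0],[-0.029,0.218,0.155,0,0.005,0]]]' --hand 0.52

```text
clock: 28.7
eef_pos: [541.5, -96.1, 114.6]
tcp_rot: [-3.14, 0.001, 0.155]
contact_force: [-0.3, 1.2, 0.8]
opening: 0.483
```

```bash
python3 - <<'E'
from h import *
f=snap('wrist','w24.png'); packs2(f)
plan(([541.8,-97.3,42],down(.157)))
E
```

```text
lane 66 3362 z 36.1 c 542.0 -96.9 size 59.8 32.2 ang 0.16 z> 38.6
0 none
-66 none
now grasp [542.3 -95.3 112.6] rpy [-3.14  -0.     0.156] F [ 0.2  0.  -0.1] op 0.483 t 28.75
dist 70.6 [-0.0021, 0.005, 0.1765, -0.0013, -0.0004, -0.0011]
```

View pics/w24.png

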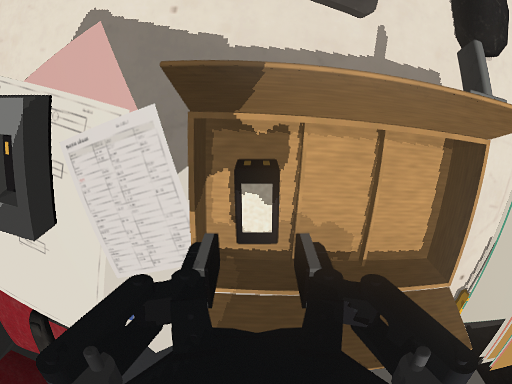

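Call:
carry_out --increments '[[[-0.0015,0.004,0.09,-0.001,0,-0.002],[-0.0015,0.004,0.15,-0.001,0,-0.002],[-0.0015,0.004,0.176,-0.001,0,-0.002],[-0.0015,0.004,0.176,-0.001,0,-0.002],[-0.0015,0.004,0.176,-0.001,0,-0.002]]]'

```text
clock: 29.17
eef_pos: [543.1, -96.2, 46.7]
tcp_rot: [3.141, -0.002, 0.16]
contact_force: [0.0, -0.5, 1.0]
opening: 0.477
```

Call:
carry_out --increments '[[[0,0,0,0,0,0],[0,0,0,0,0,0],[0,0,0,0,0,0],[0,0,0,0,0,0]]]' --hand 1 --squeeze 50

```text
clock: 29.5
eef_pos: [544.1, -97.0, 47.9]
tcp_rot: [3.14, -0.005, 0.159]
contact_force: [-0.1, 1.1, 6.4]
opening: 0.358
```

Call:
carry_out --increments '[[[0,0,-0.05,0,0,0],[0,0,-0.15,0,0,0],[0,0,-0.25,0,0,0],[0,0,-0.3,0,0,0],[0,0,-0.3,0,0,0]]]'

```text
clock: 29.92
eef_pos: [545.6, -97.6, 172.0]
tcp_rot: [3.138, -0.011, 0.159]
contact_force: [1.0, 0.6, -1.1]
opening: 0.361
```

```bash
python3 - <<'E'
from h import *
f=snap('wrist','w25.png'); held(f)
plan(([541,100,180],down(.012)))
E
```

```text
held in tool 6261 ((-0.5231571197509766, -0.3414573669433594), (60.519771575927734, 37.862510681152344), 1.4149245023727417) z 9.27 [0.0162 9.2936]
now grasp [544.3 -97.4 166.5] rpy [ 3.139 -0.008  0.159] F [-0.7  0.2 -1.5] op 0.357 t 29.97
dist 197.9 [0.0702, -0.4884, -0.0346, 0.002, -0.0082, 0.1404]
```

View pics/w25.png

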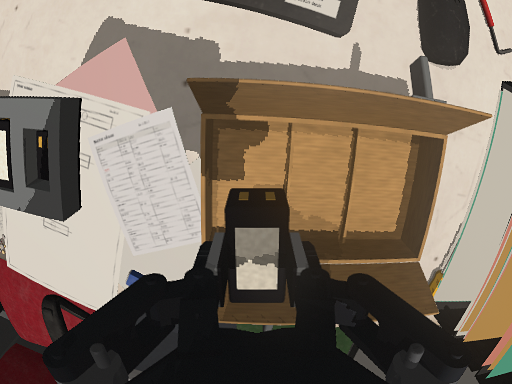

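Call:
carry_out --increments '[[[0.07,-0.4,-0.035,0.002,-0.008,0.14],[0.07,-0.4,-0.035,0.002,-0.008,0.14],[0.07,-0.4,-0.035,0.002,-0.008,0.14],[0.07,-0.4,-0.035,0.002,-0.008,0.14],[0.07,-0.4,-0.035,0.002,-0.008,0.14]]]'

```text
clock: 30.38
eef_pos: [544.3, 71.3, 179.7]
tcp_rot: [-3.138, 0.006, 0.016]
contact_force: [0.4, -0.3, -1.1]
opening: 0.357
```

Call:
carry_out --increments '[[[0,0,0,0,0,0],[0,0,0,0,0,0]]]'

```text
clock: 30.55
eef_pos: [544.0, 65.4, 179.2]
tcp_rot: [-3.141, 0.008, 0.014]
contact_force: [-0.0, -0.4, -1.0]
opening: 0.36
```

```bash
python3 - <<'E'
from h import *
f=snap('wrist','w26.png'); held(f); cradle(f,'wrist',True)
plan(([540.8,138,125],down(.012)))
E
```

```text
held in tool 6225 ((-1.9791679382324219, 0.07102775573730469), (37.86616516113281, 60.549896240234375), 89.68389892578125) z 11.91 [8.10e-03 1.18e+01]
wrist cradle 17862 c 539.8 198.0 size 130.7 192.1 yaw 0.014 z 41.8
small [([541.7, 139.5, 43.6], 0.58)]
medium [([536.1, 197.6, 41.3], 0.73)]
large [([540.3, 257.1, 42.7], 0.79), ([385.3, 22.3, -0.0], 0.67)]
now grasp [544.7  64.2 177. ] rpy [-3.141  0.006  0.011] F [ 0.5  0.4 -2. ] op 0.356 t 30.8
dist 90.3 [-0.007, -0.1844, 0.1302, -0.001, 0.006, -0.0012]
```

View pics/w26.png

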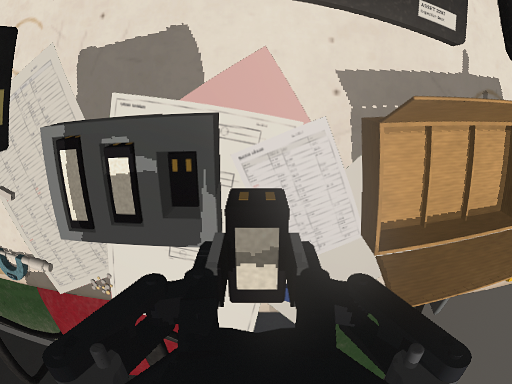

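Call:
carry_out --increments '[[[-0.004,-0.184,0.125,-0.001,0.006,-0.001],[-0.004,-0.184,0.125,-0.001,0.006,-0.001],[-0.004,-0.184,0.125,-0.001,0.006,-0.001],[-0.004,-0.184,0.125,-0.001,0.006,-0.001],[-0.004,-0.184,0.125,-0.001,0.006,-0.001]]]'

```text
clock: 31.22
eef_pos: [542.1, 138.4, 130.3]
tcp_rot: [3.141, 0.0, 0.014]
contact_force: [0.1, -0.2, -1.3]
opening: 0.359
```

Call:
carry_out --increments '[[[0,0,0,0,0,0],[0,0,0,0,0,0],[0,0,0,0,0,0]]]'

```text
clock: 31.47
eef_pos: [542.7, 138.1, 131.3]
tcp_rot: [-3.141, -0.002, 0.012]
contact_force: [-1.2, -0.1, -2.3]
opening: 0.357
```

```bash
python3 - <<'E'
from h import *
f=snap('wrist','w27.png'); held(f); cradle(f,'wrist',True)
plan(([542.3,138,82],down(.012)))
E
```

```text
held in tool 6233 ((-1.7957229614257812, 0.10846900939941406), (37.924068450927734, 60.212371826171875), 89.48844909667969) z 11.69 [9.4000e-03 1.1592e+01]
wrist cradle 24860 c 539.7 198.0 size 130.9 191.4 yaw 0.013 z 41.9
small []
medium []
large [([539.6, 260.2, 43.1], 0.75)]
now grasp [542.1 138.8 127.6] rpy [-3.141e+00 -1.000e-03  1.300e-02] F [-0.4 -0.2 -0.9] op 0.358 t 31.72
dist 45.7 [0.0003, 0.0019, 0.1141, -0.0002, -0.0009, 0.0011]
```

View pics/w27.png

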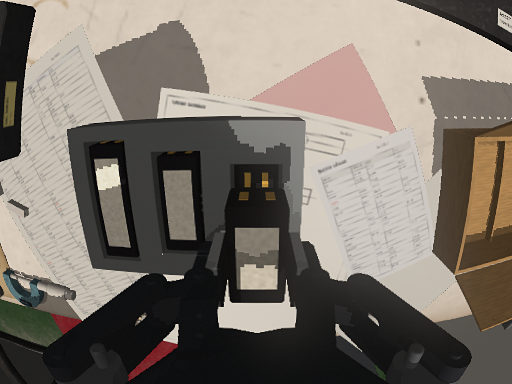

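Call:
carry_out --increments '[[[0.0012,0.002,0.06,0,-0.001,0.001],[0.0012,0.002,0.1,0,-0.001,0.001],[0.0012,0.002,0.111,0,-0.001,0.001],[0.0012,0.002,0.111,0,-0.001,0.001],[0.0012,0.002,0.111,0,-0.001,0.001]]]'

```text
clock: 32.13
eef_pos: [542.7, 138.3, 86.3]
tcp_rot: [-3.142, 0.001, 0.013]
contact_force: [0.7, 0.8, -1.5]
opening: 0.357
```

```bash
python3 - <<'E'
from h import *
t0=tr()[0]
f=snap('wrist','w28.png'); held(f); print(t0,tr()[0])
plan(([542.7,138,66],down(.012)))
E
```

```text
held in tool 6212 ((-2.1606998443603516, 0.13909339904785156), (37.9774055480957, 60.31946563720703), 89.3925552368164) z 12.25 [7.80000e-03 1.21038e+01]
[542.7160776  138.2847532   86.32680324] [543.05146334 138.37496738  86.74422919]
now grasp [543.1 138.4  83.7] rpy [-3.141 -0.     0.013] F [ 1.5 -0.7 -0.6] op 0.352 t 32.18
dist 17.8 [-0.0009, 0.0009, 0.0444, -0.0003, -0.0004, 0.0006]
```

View pics/w28.png

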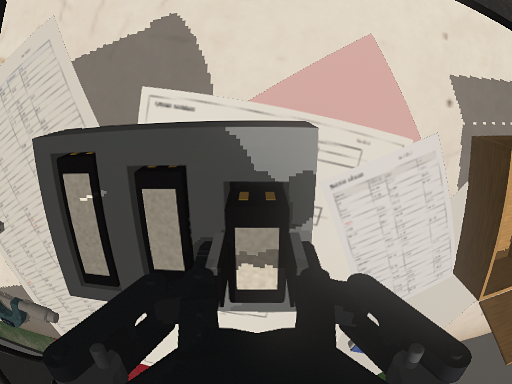

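Call:
carry_out --increments '[[[-0.0005,0.001,0.015,0,0,0.0005],[-0.0005,0.001,0.03,0,0,0.0005],[-0.0005,0.001,0.0425,0,0,0.0005],[-0.0005,0.001,0.0425,0,0,0.0005],[-0.0005,0.001,0.0425,0,0,0.0005]]]'

```text
clock: 32.6
eef_pos: [542.1, 137.8, 68.6]
tcp_rot: [3.142, 0.001, 0.012]
contact_force: [1.1, -0.3, -1.8]
opening: 0.357
```

```bash
python3 - <<'E'
from h import *
f=snap('wrist','w29.png'); held(f); plan()
E
```

```text
held in tool 6216 ((-1.9625968933105469, 0.2418670654296875), (37.86504364013672, 60.50168991088867), 89.13296508789062) z 11.98 [7.50000e-03 1.18625e+01]
now grasp [542.2 137.8  65.8] rpy [3.142e+00 1.000e-03 1.200e-02] F [ 0.4 -1.  -1.4] op 0.361 t 32.65
```

View pics/w29.png

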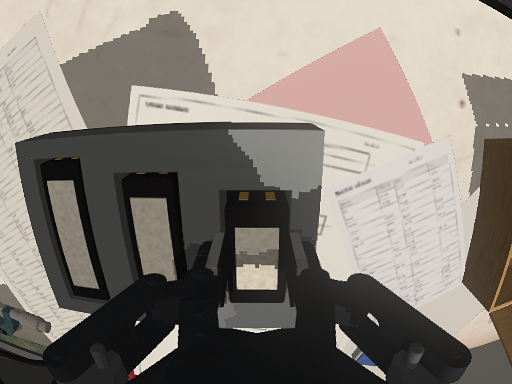

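Seated in the bay. Release, rise, close and press.

Call:
carry_out --increments '[[[0,0,0.001,0,0,0],[0,0,0.001,0,0,0],[0,0,0.001,0,0,0],[0,0,-0.04,0,0,0],[0,0,-0.1,0,0,0]]]' --hand 0.5

```text
clock: 33.07
eef_pos: [540.8, 137.4, 107.7]
tcp_rot: [3.141, 0.004, 0.012]
contact_force: [-0.1, 0.3, -0.3]
opening: 0.5
```

Call:
carry_out --increments '[[[0,0,0,0,0,0],[0,0,0,0,0,0],[0,0,0,0,0,0],[0,0,0,0,0,0]]]' --hand 1

```text
clock: 33.4
eef_pos: [541.8, 137.7, 108.3]
tcp_rot: [3.141, 0.002, 0.012]
contact_force: [0.2, -0.3, -0.2]
opening: 0.003
```

```bash
python3 - <<'E'
from h import *
f=snap('wrist','w30.png'); 
plan(([540.6,138,41+19],down(.012)))
E
```

```text
now grasp [541.7 137.7 105.2] rpy [3.141e+00 2.000e-03 1.200e-02] F [ 0.3 -0.8  0. ] op 0.003 t 33.45
dist 45.2 [-0.0026, -0.0009, 0.1129, 0.0002, 0.0018, -0.0]
```

View pics/w30.png

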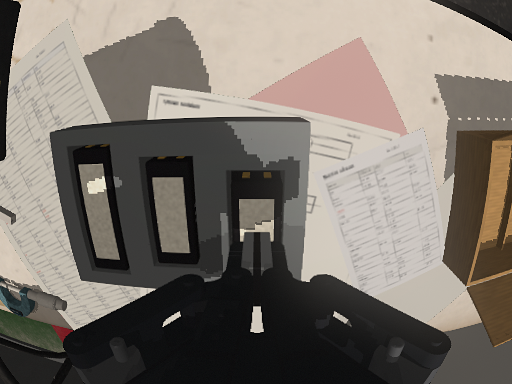

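Call:
carry_out --increments '[[[-0.0026,-0.001,0.05,0,0.001,0],[-0.0026,-0.001,0.074,0,0.001,0],[-0.0026,-0.001,0.085,0,0.001,0],[-0.0026,-0.001,0.093,0,0.001,0],[-0.0026,-0.001,0.1,0,0.001,0]]]'

```text
clock: 33.87
eef_pos: [540.5, 138.1, 68.6]
tcp_rot: [3.141, 0.002, 0.012]
contact_force: [-3.9, 0.2, 5.4]
opening: -0.0
```

Call:
carry_out --increments '[[[0,0,0.005,0,0,0],[0,0,0.01,0,0,0],[0,0,0.014,0,0,0],[0,0,0.0165,0,0,0],[0,0,0.0165,0,0,0]]]'

```text
clock: 34.28
eef_pos: [540.8, 138.1, 63.8]
tcp_rot: [3.141, 0.001, 0.012]
contact_force: [-9.0, -2.0, 21.9]
opening: 0.002
```

Call:
carry_out --increments '[[[0,0,-0.1,0,0,0],[0,0,-0.2,0,0,0],[0,0,-0.3,0,0,0],[0,0,-0.4,0,0,0],[0,0,-0.4,0,0,0]]]'

```text
clock: 34.7
eef_pos: [545.5, 139.2, 230.5]
tcp_rot: [-3.139, -0.013, 0.012]
contact_force: [1.2, 1.3, 1.2]
opening: -0.0
```

Call:
carry_out --increments '[[[-0.2,0,0,0,0,0],[-0.2,0,0,0,0,0],[-0.2,0,0,0,0,0],[-0.2,0,0,0,0,0],[-0.2,0,0,0,0,0]]]'

```text
clock: 35.12
eef_pos: [461.9, 137.4, 222.8]
tcp_rot: [-3.141, -0.002, 0.012]
contact_force: [0.3, -0.3, 0.7]
opening: 0.001
```

```bash
cat >> h.py <<'E'
def checkbays(f,fish,o,yaw=.012):
    P=cloud(f,fish);Z=P[...,2];c,s=np.cos(yaw),np.sin(yaw)
    Q=P-[o[0],o[1],0];X=Q[...,0]*c+Q[...,1]*s; Y=-Q[...,0]*s+Q[...,1]*c
    for n,y,L in(('s',-60,60),('m',0,80),('l',60,100)):
        k=(f['range_z']>0)&(abs(X)<L/2-6)&(abs(Y-y)<11)&(Z<100)
        q=P[k]; z=Z[k]; A=np.c_[X[k],Y[k],np.ones(k.sum())]; co=np.linalg.lstsq(A,z,rcond=None)[0]
        print(n,k.sum(),'z',np.percentile(z,[2,50,98]).round(1),'slope',co[:2].round(3))
E
python3 - <<'E'
from h import *
f=snap('wrist','w31.png'); cradle(f,'wrist',True); checkbays(f,True,[540.1,198])
plan()
E
```

```text
wrist cradle 18624 c 540.0 197.8 size 130.5 191.3 yaw 0.012 z 42.0
small [([387.3, 21.7, -0.7], 0.23)]
medium []
large [([538.3, 259.9, 40.0], 0.64)]
s 1056 z [40.8 42.4 43.9] slope [-0.005 -0.009]
m 1392 z [40.7 42.3 43.8] slope [-0.002 -0.005]
l 1540 z [40.6 42.2 43.7] slope [-0.001 -0.004]
now grasp [462.  137.3 219.3] rpy [-3.141e+00 -1.000e-03  1.200e-02] F [-1.4 -0.9  0.6] op 0.002 t 35.37
```

View pics/w31.png

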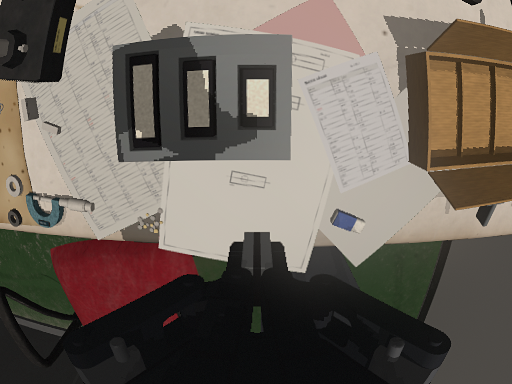

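```bash
python3 - <<'E'
from h import *
plan(([427.5,-125.8,172],down(.109)),)
E
```

```text
now grasp [462.  137.3 219.3] rpy [-3.141e+00 -1.000e-03  1.200e-02] F [-1.4 -0.9  0.6] op 0.002 t 35.37
dist 269.5 [-0.0941, 0.6567, 0.118, -0.0001, -0.0007, -0.0929]
```

Call:
carry_out --increments '[[[-0.094,0.657,0.118,0,0,-0.093],[-0.094,0.657,0.118,0,0,-0.093],[-0.094,0.657,0.118,0,0,-0.093],[-0.094,0.657,0.118,0,0,-0.093],[-0.094,0.657,0.118,0,0,-0.093]]]' --hand 0.65 --squeeze 25

```text
clock: 35.78
eef_pos: [434.6, -67.9, 185.6]
tcp_rot: [3.141, -0.001, 0.11]
contact_force: [0.9, -0.5, 0.7]
opening: 0.351
```

```bash
python3 - <<'E'
from h import *
plan(([427.5,-125.8,165],down(.109)),)
E
```

```text
now grasp [434.6 -67.9 182.6] rpy [ 3.141e+00 -1.000e-03  1.100e-01] F [ 0.9 -0.5  0.7] op 0.351 t 35.78
dist 60.9 [-0.0335, 0.1419, 0.044, 0.0001, -0.0011, 0.0009]
```

Call:
carry_out --increments '[[[-0.0335,0.142,0.03,0,-0.001,0.001],[-0.0335,0.142,0.03,0,-0.001,0.001],[-0.0335,0.142,0.03,0,-0.001,0.001],[-0.0335,0.142,0.03,0,-0.001,0.001],[-0.0335,0.142,0.03,0,-0.001,0.001]]]'

```text
clock: 36.2
eef_pos: [427.8, -123.9, 173.8]
tcp_rot: [-3.141, 0.001, 0.108]
contact_force: [0.1, 0.4, -0.4]
opening: 0.349
```

```bash
python3 - <<'E'
from h import *
f=snap('wrist','w32.png')
plan(([427.5,-125.8,87.2],down(.109)),)
E
```

```text
now grasp [ 427.9 -123.5  170.9] rpy [-3.141  0.     0.109] F [-0.3 -0.1 -0.1] op 0.353 t 36.25
dist 83.8 [-0.0015, 0.0056, 0.2093, -0.0002, 0.0003, -0.0003]
```

View pics/w32.png

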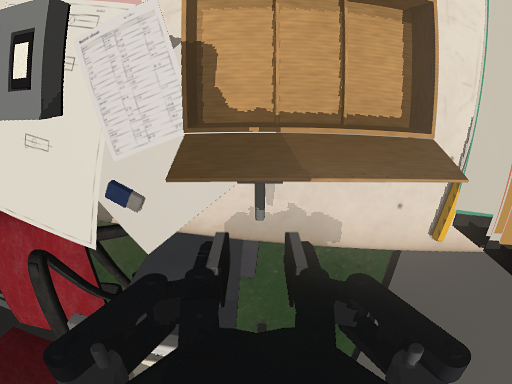

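Call:
carry_out --increments '[[[-0.0015,0.005,0.08,0,0,0],[-0.0015,0.005,0.16,0,0,0],[-0.0015,0.005,0.209,0,0,0],[-0.0015,0.005,0.209,0,0,0],[-0.0015,0.005,0.209,0,0,0]]]'

```text
clock: 36.67
eef_pos: [426.8, -125.1, 90.0]
tcp_rot: [-3.141, 0.002, 0.11]
contact_force: [-0.2, 0.2, 0.5]
opening: 0.348
```

Call:
carry_out --increments '[[[0,0,0,0,0,0],[0,0,0,0,0,0],[0,0,0,0,0,0],[0,0,0,0,0,0],[0,0,0,0,0,0]]]' --hand 1

```text
clock: 37.08
eef_pos: [427.9, -126.0, 91.2]
tcp_rot: [3.141, -0.002, 0.108]
contact_force: [-0.5, 5.1, 6.1]
opening: 0.076
```

```bash
python3 - <<'E'
from h import *
f=snap('wrist','w33.png')
D=tr()[1]; p,R=tr(); g=p+R.apply([0,0,3])
off=g-tab(2.0); print('off',off)
plan(*[(tab(t)+off*[1,1,1],D) for t in (1.9,1.75,1.6,1.45,1.3,1.15,1.,.85,.7,.55,.4,.25,.1,0,-.03)])
E
```

```text
off [ 0.5419467  -0.92249545  1.46199473]
now grasp [ 427.8 -126.    88.2] rpy [ 3.141e+00 -1.000e-03  1.080e-01] F [-0.2  5.6  6.4] op 0.077 t 37.13
dist 6.4 [0.0098, -0.0, -0.0125, 0.0, 0.0, 0.0]
dist 15.9 [0.0268, -0.0, -0.0293, 0.0, 0.0, 0.0]
dist 25.3 [0.046, -0.0, -0.0433, 0.0, 0.0, 0.0]
dist 34.6 [0.0672, -0.0001, -0.0543, 0.0, 0.0, 0.0]
dist 43.6 [0.0897, -0.0001, -0.062, 0.0, 0.0, 0.0]
dist 52.5 [0.1132, -0.0001, -0.0663, 0.0, 0.0, 0.0]
dist 61.0 [0.137, -0.0001, -0.067, 0.0, 0.0, 0.0]
dist 69.2 [0.1607, -0.0001, -0.0641, 0.0, 0.0, 0.0]
dist 77.0 [0.1837, -0.0002, -0.0578, 0.0, 0.0, 0.0]
dist 84.4 [0.2054, -0.0002, -0.048, 0.0, 0.0, 0.0]
dist 91.3 [0.2255, -0.0002, -0.0352, 0.0, 0.0, 0.0]
dist 97.7 [0.2434, -0.0002, -0.0195, 0.0, 0.0, 0.0]
dist 103.5 [0.2588, -0.0003, -0.0012, 0.0, 0.0, 0.0]
dist 107.1 [0.2674, -0.0003, 0.0121, 0.0, 0.0, 0.0]
dist 108.1 [0.2698, -0.0003, 0.0163, 0.0, 0.0, 0.0]
```

View pics/w33.png

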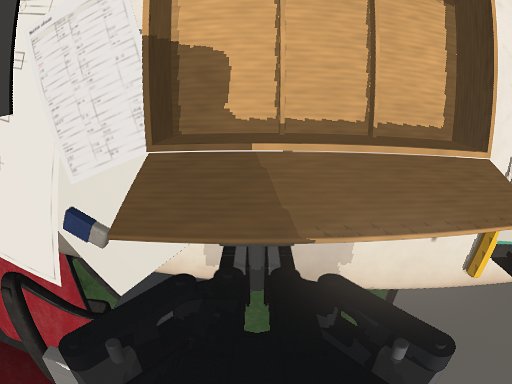

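Call:
carry_out --increments '[[[0.0098,0,-0.0125,0,0,0],[0.0268,0,-0.0293,0,0,0],[0.046,0,-0.0433,0,0,0],[0.0672,0,-0.0543,0,0,0],[0.0897,0,-0.062,0,0,0]]]'

```text
clock: 37.55
eef_pos: [462.7, -122.1, 115.5]
tcp_rot: [-3.141, 0.002, 0.108]
contact_force: [-4.0, -2.7, -6.8]
opening: 0.073
```

Call:
carry_out --increments '[[[0.0235,0,-0.0043,0,0,0],[0.0473,0,-0.005,0,0,0],[0.071,0,-0.0021,0,0,0],[0.094,0,0.0042,0,0,0],[0.1157,0,0.014,0,0,0]]]'

```text
clock: 37.97
eef_pos: [509.6, -117.0, 109.5]
tcp_rot: [-3.141, 0.001, 0.108]
contact_force: [-5.3, -0.6, 0.7]
opening: 0.079
```

Call:
carry_out --increments '[[[0.0201,0,0.0128,0,0,0],[0.038,0,0.0285,0,0,0],[0.0534,0,0.0468,0,0,0],[0.062,0,0.0601,0,0,0],[0.062,0,0.062,0,0,0]]]'

```text
clock: 38.38
eef_pos: [535.5, -114.2, 84.2]
tcp_rot: [3.142, -0.002, 0.108]
contact_force: [3.4, 4.7, 4.5]
opening: 0.073
```

```bash
python3 - <<'E'
from h import *
f=snap('wrist','w34.png')
plan()
E
```

```text
now grasp [ 535.4 -114.2   81.5] rpy [ 3.142e+00 -3.000e-03  1.080e-01] F [3.3 5.1 0.6] op 0.076 t 38.43
```

View pics/w34.png

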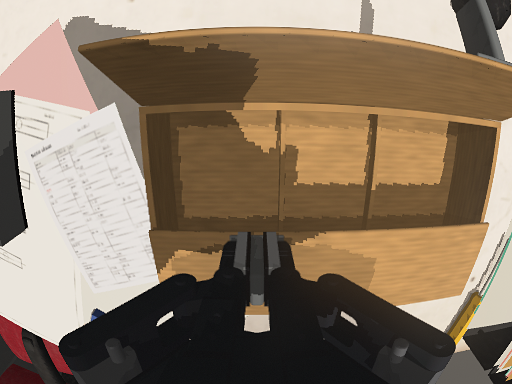

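Call:
carry_out --increments '[[[0,0,0.008,0,0,0],[0,0,0.008,0,0,0],[0,0,0.008,0,0,0]]]'

```text
clock: 38.68
eef_pos: [536.1, -114.2, 82.4]
tcp_rot: [3.141, -0.005, 0.108]
contact_force: [4.1, 6.1, 2.9]
opening: 0.078
```

Call:
carry_out --increments '[[[0,0,-0.004,0,0,0],[0,0,-0.004,0,0,0],[0,0,-0.1,0,0,0],[0,0,-0.2,0,0,0],[0,0,-0.25,0,0,0]]]' --hand 0.65

```text
clock: 39.1
eef_pos: [534.9, -115.2, 184.9]
tcp_rot: [3.14, -0.003, 0.108]
contact_force: [0.3, -0.9, 1.0]
opening: 0.349
```

```bash
python3 - <<'E'
from h import *
plan(([679.2,-199,190],down(.109)))
E
```

```text
now grasp [ 534.9 -115.2  181.9] rpy [ 3.14e+00 -3.00e-03  1.08e-01] F [ 0.3 -0.9  1. ] op 0.349 t 39.1
dist 167.1 [0.3361, 0.2473, -0.0187, 0.0014, -0.0029, -0.0008]
```

Call:
carry_out --increments '[[[0.336,0.247,0,0.001,-0.003,-0.001],[0.336,0.247,0,0.001,-0.003,-0.001],[0.336,0.247,0,0.001,-0.003,-0.001],[0.336,0.247,0,0.001,-0.003,-0.001],[0.336,0.247,0,0.001,-0.003,-0.001]]]'

```text
clock: 39.52
eef_pos: [683.5, -202.3, 181.1]
tcp_rot: [3.139, -0.001, 0.108]
contact_force: [-2.3, 1.2, -0.3]
opening: 0.353
```

Call:
carry_out --increments '[[[0,0,0,0,0,0],[0,0,0,0,0,0],[0,0,0,0,0,0]]]'

```text
clock: 39.77
eef_pos: [676.6, -197.8, 181.0]
tcp_rot: [-3.14, 0.005, 0.109]
contact_force: [-0.1, -0.4, -0.7]
opening: 0.348
```

```bash
python3 - <<'E'
from h import *
f=snap('wrist','w35.png')
P=cloud(f,True);c,s=np.cos(CY),np.sin(CY)
Q=P-[C[0],C[1],0]; X=Q[...,0]*c+Q[...,1]*s; Y=-Q[...,0]*s+Q[...,1]*c; Z=P[...,2]
k=(f['range_z']>0)&(abs(Y+50)<15)&(X>97)&(X<140)&(Z>70)&(Z<120)
print(k.sum(), np.percentile(X[k],[2,50,98]),np.percentile(Y[k],[2,50,98]),np.percentile(Z[k],[2,50,98]))
plan(([679.2,-199,87],down(.109)))
E
```

```text
407 [ 97.4781199  111.09711027 124.33197849] [-55.10194658 -52.10097449 -48.42854955] [ 95.99151932 101.77698865 107.58592893]
now grasp [ 676.7 -197.7  178.3] rpy [-3.14   0.004  0.11 ] F [0.8 1.  0. ] op 0.348 t 39.82
dist 91.4 [0.0068, 0.0042, 0.2283, -0.0013, 0.0042, 0.0006]
```

View pics/w35.png

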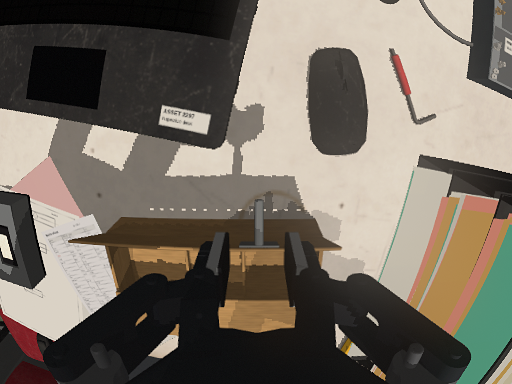

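Call:
carry_out --increments '[[[0.007,0.004,0.08,-0.001,0.004,0],[0.007,0.004,0.16,-0.001,0.004,0],[0.007,0.004,0.228,-0.001,0.004,0],[0.007,0.004,0.228,-0.001,0.004,0],[0.007,0.004,0.228,-0.001,0.004,0]]]'

```text
clock: 40.23
eef_pos: [679.0, -198.7, 89.5]
tcp_rot: [-3.14, 0.002, 0.11]
contact_force: [-0.2, 0.5, 1.2]
opening: 0.349
```

Call:
carry_out --increments '[[[0,0,0,0,0,0],[0,0,0,0,0,0],[0,0,0,0,0,0],[0,0,0,0,0,0],[0,0,0,0,0,0]]]' --hand 1

```text
clock: 40.65
eef_pos: [681.8, -198.9, 92.4]
tcp_rot: [3.141, -0.004, 0.109]
contact_force: [1.2, 5.3, 3.3]
opening: 0.07
```

```bash
python3 - <<'E'
from h import *
f=snap('wrist','w36.png')
D=tr()[1]; p,R=tr(); g=p+R.apply([0,0,3])
off=g-tab(2.0,False); print('off',off)
plan(*[(tab(t,False)+off*[1,1,1],D) for t in (1.9,1.75,1.6,1.45,1.3,1.15,1.,.85,.7,.55,.4,.25,.1,0,-.03)])
E
```

```text
off [ 6.10617466 -0.40793871  2.69126637]
now grasp [ 681.8 -198.9   89.4] rpy [ 3.141 -0.004  0.109] F [1.7 6.3 3.4] op 0.071 t 40.7
dist 6.4 [-0.0098, -0.0, -0.0126, 0.0, 0.0, 0.0]
dist 15.9 [-0.0266, -0.0, -0.0294, 0.0, 0.0, 0.0]
dist 25.3 [-0.0458, -0.0, -0.0436, 0.0, 0.0, 0.0]
dist 34.6 [-0.0669, -0.0, -0.0547, 0.0, 0.0, 0.0]
dist 43.6 [-0.0894, -0.0, -0.0625, 0.0, 0.0, 0.0]
dist 52.5 [-0.1128, -0.0, -0.0669, 0.0, 0.0, 0.0]
dist 61.0 [-0.1367, -0.0, -0.0677, 0.0, 0.0, 0.0]
dist 69.2 [-0.1603, -0.0, -0.065, 0.0, 0.0, 0.0]
dist 77.0 [-0.1834, -0.0001, -0.0588, 0.0, 0.0, 0.0]
dist 84.4 [-0.2052, -0.0001, -0.0492, 0.0, 0.0, 0.0]
dist 91.3 [-0.2253, -0.0001, -0.0364, 0.0, 0.0, 0.0]
dist 97.7 [-0.2433, -0.0001, -0.0208, 0.0, 0.0, 0.0]
dist 103.5 [-0.2588, -0.0001, -0.0026, 0.0, 0.0, 0.0]
dist 107.1 [-0.2675, -0.0001, 0.0107, 0.0, 0.0, 0.0]
dist 108.1 [-0.2699, -0.0001, 0.0148, 0.0, 0.0, 0.0]
```

View pics/w36.png

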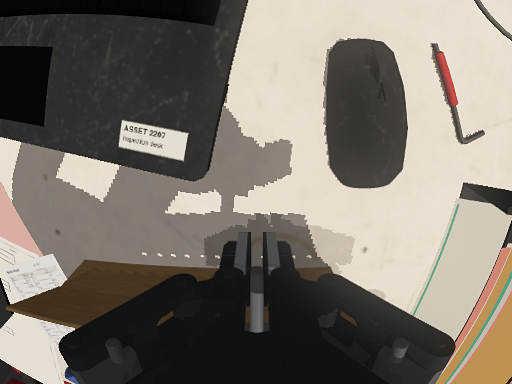

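```bash
python3 - <<'E'
from h import *
D=tr()[1]; p,R=tr(); g=p+R.apply([0,0,3])
c,s=np.cos(CY),np.sin(CY); d=g-[C[0],C[1],0]; X=d[0]*c+d[1]*s; Y=-d[0]*s+d[1]*c
u=67.5-X; v=g[2]-50; th=2.0
a=u*np.cos(th)+v*np.sin(th); b=-u*np.sin(th)+v*np.cos(th); print(a,b)
def tb(t): return cw(67.5-(a*np.cos(t)-b*np.sin(t)),Y,50+a*np.sin(t)+b*np.cos(t))
plan(*[(tb(t),D) for t in (1.9,1.75,1.6,1.45,1.3,1.15,1.,.85,.7,.55,.4,.25,.1,0,-.03)])
E
```

```text
59.95467911250594 36.35906376423505
now grasp [ 681.8 -198.9   89.4] rpy [ 3.141 -0.004  0.109] F [1.7 6.3 3.4] op 0.071 t 40.7
dist 7.0 [-0.0105, -0.0, -0.014, 0.0, 0.0, 0.0]
dist 17.5 [-0.0287, -0.0, -0.0329, 0.0, 0.0, 0.0]
dist 27.9 [-0.0496, -0.0, -0.0489, 0.0, 0.0, 0.0]
dist 38.1 [-0.0726, -0.0, -0.0616, 0.0, 0.0, 0.0]
dist 48.1 [-0.0973, -0.0, -0.0707, 0.0, 0.0, 0.0]
dist 57.8 [-0.123, -0.0, -0.076, 0.0, 0.0, 0.0]
dist 67.2 [-0.1492, -0.0, -0.0774, 0.0, 0.0, 0.0]
dist 76.3 [-0.1754, -0.0001, -0.0748, 0.0, 0.0, 0.0]
dist 84.9 [-0.2008, -0.0001, -0.0684, 0.0, 0.0, 0.0]
dist 93.0 [-0.2251, -0.0001, -0.0583, 0.0, 0.0, 0.0]
dist 100.6 [-0.2475, -0.0001, -0.0446, 0.0, 0.0, 0.0]
dist 107.6 [-0.2677, -0.0001, -0.0278, 0.0, 0.0, 0.0]
dist 114.1 [-0.2851, -0.0001, -0.0081, 0.0, 0.0, 0.0]
dist 118.0 [-0.2949, -0.0001, 0.0064, 0.0, 0.0, 0.0]
dist 119.1 [-0.2976, -0.0001, 0.0109, 0.0, 0.0, 0.0]
```

Call:
carry_out --increments '[[[-0.0102,0,-0.0133,0,0,0],[-0.0277,0,-0.0312,0,0,0],[-0.0477,0,-0.0463,0,0,0],[-0.0698,0,-0.058,0,0,0],[-0.0933,0,-0.0666,0,0,0]]]'

```text
clock: 41.12
eef_pos: [644.7, -202.9, 118.7]
tcp_rot: [3.142, -0.005, 0.109]
contact_force: [3.2, 6.0, -2.1]
opening: 0.075
```

Call:
carry_out --increments '[[[-0.0247,0,-0.0049,0,0,0],[-0.0497,0,-0.0059,0,0,0],[-0.0747,0,-0.0034,0,0,0],[-0.0987,0,0.003,0,0,0],[-0.1217,0,0.0128,0,0,0]]]'

```text
clock: 41.53
eef_pos: [597.0, -208.3, 114.6]
tcp_rot: [3.141, -0.007, 0.109]
contact_force: [3.9, 8.9, 6.4]
opening: 0.072
```

Call:
carry_out --increments '[[[-0.0214,0,0.0133,0,0,0],[-0.0405,0,0.0295,0,0,0],[-0.057,0,0.0485,0,0,0],[-0.066,0,0.0624,0,0,0],[-0.066,0,0.065,0,0,0]]]'

```text
clock: 41.95
eef_pos: [568.4, -211.3, 86.8]
tcp_rot: [-3.141, -0.001, 0.109]
contact_force: [-6.2, 5.5, 11.9]
opening: 0.075
```

```bash
python3 - <<'E'
from h import *
f=snap('wrist','w37.png')
plan()
E
```

```text
now grasp [ 568.4 -211.3   83.9] rpy [-3.141e+00 -1.000e-03  1.090e-01] F [-3.4  4.8  6.9] op 0.073 t 42.0
```

View pics/w37.png

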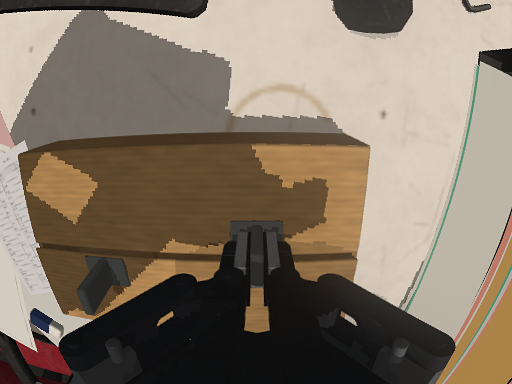

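Looks shut; nudge down a little, release, rise, and measure the flap heights.

Call:
carry_out --increments '[[[0,0,0.006,0,0,0],[0,0,0.008,0,0,0],[0,0,0.008,0,0,0]]]'

```text
clock: 42.25
eef_pos: [568.1, -211.5, 85.3]
tcp_rot: [-3.141, -0.0, 0.109]
contact_force: [-11.7, 5.6, 22.2]
opening: 0.073
```

Call:
carry_out --increments '[[[0,0,-0.004,0,0,0],[0,0,-0.004,0,0,0],[0,0,-0.1,0,0,0],[0,0,-0.2,0,0,0],[0,0,-0.3,0,0,0]]]' --hand 0.65

```text
clock: 42.67
eef_pos: [568.3, -211.9, 203.9]
tcp_rot: [3.142, -0.0, 0.109]
contact_force: [1.5, -0.7, 0.1]
opening: 0.349
```

Call:
carry_out --increments '[[[-0.3,-0.05,-0.2,0,0,0],[-0.3,-0.05,-0.2,0,0,0],[-0.3,-0.05,-0.2,0,0,0],[-0.3,-0.05,-0.2,0,0,0],[-0.3,-0.05,-0.2,0,0,0]]]'

```text
clock: 43.08
eef_pos: [445.2, -205.4, 285.7]
tcp_rot: [3.139, -0.004, 0.108]
contact_force: [0.9, -0.2, 0.5]
opening: 0.349
```

```bash
cat >> h.py <<'E'
def flaps(f,fish):
    P=cloud(f,fish);c,s=np.cos(CY),np.sin(CY)
    Q=P-[C[0],C[1],0]; X=Q[...,0]*c+Q[...,1]*s; Y=-Q[...,0]*s+Q[...,1]*c; Z=P[...,2]
    for n,sg in(('front',-1),('back',1)):
        u=67.5-sg*X
        k=(f['range_z']>0)&(abs(Y)<105)&(u>5)&(u<62)&(Z<90)&(abs(Y+sg*50)>18)&(Z>30)
        print(n,k.sum(),'slope/height at hinge',np.polyfit(u[k],Z[k],1).round(3),'zrange',np.percentile(Z[k],[2,50,98]).round(1))
E
python3 - <<'E'
from h import *
f=snap('wrist','w38.png'); flaps(f,True)
f=snap('top'); flaps(f,False); cradle(f,'top')
f=snap('scene','s38.png'); flaps(f,False); checkbays(f,False,[541,199])
plan()
E
```

```text
front 6842 slope/height at hinge [5.3000e-02 5.3106e+01] zrange [52.6 54.9 57.2]
back 6577 slope/height at hinge [-0.   53.01] zrange [51.4 53.  54.7]
front 623 slope/height at hinge [5.0000e-02 5.2714e+01] zrange [47.  54.7 62.1]
back 988 slope/height at hinge [3.0000e-03 5.2556e+01] zrange [45.7 52.6 60.1]
top cradle 1942 c 550.4 198.9 size 130.7 191.3 yaw 0.019 z 42.0
small [([550.7, 140.1, 42.6], 0.61)]
medium [([551.3, 198.6, 39.1], 0.77)]
large [([551.3, 259.6, 41.0], 0.8)]
front 1030 slope/height at hinge [5.1000e-02 5.3428e+01] zrange [52.2 55.  58.1]
back 909 slope/height at hinge [-1.0000e-03  5.3608e+01] zrange [51.3 53.5 55.9]
s 198 z [39.6 42.5 45.3] slope [ 0.027 -0.009]
m 311 z [39.  42.6 44.6] slope [ 0.015 -0.013]
l 465 z [38.9 42.5 44.9] slope [0.015 0.004]
now grasp [ 447.6 -204.9  278.4] rpy [-3.141e+00  1.000e-03  1.100e-01] F [ 0.4 -0.4 -0.2] op 0.346 t 43.43
```

View pics/w38.png

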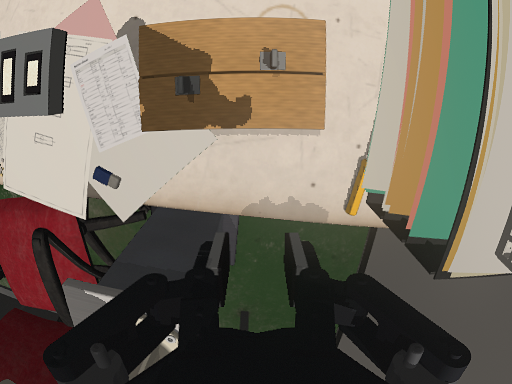

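View pics/s38.png

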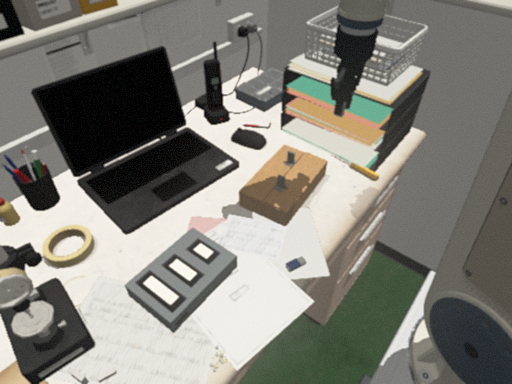

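```bash
python3 - <<'E'
from h import *
t=cw(-16,0,0); print(t)
plan(([t[0],t[1],95],down(.109)),([t[0],t[1],72],down(.109)))
E
```

```text
[ 535.59495393 -163.54054864    0.        ]
now grasp [ 447.6 -204.9  278.4] rpy [-3.141e+00  1.000e-03  1.100e-01] F [ 0.4 -0.4 -0.2] op 0.346 t 43.43
dist 207.6 [0.2304, -0.0783, 0.4584, -0.0007, 0.0006, 0.0007]
dist 228.2 [0.2304, -0.0783, 0.5159, -0.0007, 0.0006, 0.0007]
```

Call:
carry_out --increments '[[[0.23,-0.078,0.44,0,0,0],[0.23,-0.078,0.44,0,0,0],[0.23,-0.078,0.44,0,0,0],[0.23,-0.078,0.44,0,0,0],[0.23,-0.078,0.44,0,0,0]]]' --hand 1

```text
clock: 43.85
eef_pos: [535.8, -162.9, 102.9]
tcp_rot: [-3.141, 0.001, 0.11]
contact_force: [0.2, -0.1, -0.7]
opening: -0.002
```

Call:
carry_out --increments '[[[0,0,0,0,0,0],[0,0,0,0,0,0],[0,0,0,0,0,0]]]'

```text
clock: 44.1
eef_pos: [535.2, -164.1, 106.8]
tcp_rot: [-3.141, 0.0, 0.11]
contact_force: [0.8, 0.2, 0.1]
opening: -0.001
```

```bash
python3 - <<'E'
from h import *
t=cw(-16,0,0)
plan(([t[0],t[1],72],down(.109)))
E
```

```text
now grasp [ 535.2 -164.1  103.8] rpy [-3.141  0.     0.11 ] F [0.8 0.2 0.1] op -0.001 t 44.1
dist 31.8 [0.0011, -0.0012, 0.0795, -0.0001, 0.0, 0.0008]
```

Call:
carry_out --increments '[[[0,0,0.04,0,0,0],[0,0,0.06,0,0,0],[0,0,0.07,0,0,0],[0,0,0.077,0,0,0],[0,0,0.08,0,0,0]]]'

```text
clock: 44.52
eef_pos: [535.3, -164.3, 75.0]
tcp_rot: [3.141, -0.001, 0.109]
contact_force: [-1.0, -0.6, 4.3]
opening: -0.002
```

Call:
carry_out --increments '[[[0,0,0.001,0,0,0],[0,0,0.001,0,0,0],[0,0,-0.1,0,0,0],[0,0,-0.2,0,0,0],[0,0,-0.3,0,0,0]]]'

```text
clock: 44.93
eef_pos: [534.6, -163.8, 195.9]
tcp_rot: [-3.141, 0.0, 0.109]
contact_force: [1.5, -0.9, 0.2]
opening: 0.002
```

```bash
python3 - <<'E'
from h import *
plan(([440,60,280],down(.05)))
E
```

```text
now grasp [ 534.6 -163.8  192.9] rpy [-3.141  0.     0.109] F [ 1.5 -0.9  0.2] op 0.002 t 44.93
dist 258.1 [-0.1741, -0.5821, -0.2173, -0.0005, 0.0005, 0.0566]
```

Call:
carry_out --increments '[[[-0.174,-0.582,-0.217,0,0,0.057],[-0.174,-0.582,-0.217,0,0,0.057],[-0.174,-0.582,-0.217,0,0,0.057],[-0.174,-0.582,-0.217,0,0,0.057],[-0.174,-0.582,-0.217,0,0,0.057]]]'

```text
clock: 45.35
eef_pos: [457.7, 18.0, 265.8]
tcp_rot: [-3.141, -0.002, 0.049]
contact_force: [0.3, -0.1, 0.5]
opening: -0.01
```

Call:
carry_out --increments '[[[0,-0.1,0,0,0,0],[0,-0.1,0,0,0,0],[0,-0.1,0,0,0,0]]]'

```text
clock: 45.6
eef_pos: [456.6, 58.5, 265.5]
tcp_rot: [-3.141, -0.002, 0.054]
contact_force: [-0.5, 0.0, -0.3]
opening: -0.001
```

```bash
python3 - <<'E'
from h import *
f=snap('wrist','w39.png'); flaps(f,True); cradle(f,'wrist',True); checkbays(f,True,[550,198.3],.015); holes(f,[550,198.3],.015,(-60,0,60))
for n in('small','medium','large'):
    a=nets.tip_of(f'pack_{n}_center','wrist'); print(n,[(np.round(x['point'],1).tolist(),round(x['confidence'],2)) for x in a[:2]])
f=snap('top','t39.png'); flaps(f,False); cradle(f,'top'); checkbays(f,False,[550.5,198.8],.015)
for n in('eraser','screwdriver','mouse'): print(n,[np.round(x['point']).tolist() for x in nets.tip_of(n,'top')[:1]])
plan()
E
```

```text
front 4479 slope/height at hinge [1.0000e-03 5.3267e+01] zrange [51.8 53.3 54.9]
back 4969 slope/height at hinge [-1.000e-03  5.328e+01] zrange [51.6 53.2 54.8]
wrist cradle 14319 c 549.6 197.9 size 130.6 192.2 yaw 0.019 z 41.9
small [([548.9, 138.4, 44.1], 0.64)]
medium [([551.0, 198.3, 39.3], 0.87)]
large [([551.3, 261.3, 41.2], 0.84)]
s 750 z [40.6 42.2 43.7] slope [ 0.004 -0.005]
m 928 z [40.6 42.2 43.8] slope [ 0.002 -0.004]
l 993 z [40.6 42.1 43.7] slope [ 0.    -0.004]
-60 y hole -0.1 0.0 x hole -0.0 0.0
0 y hole -0.0 0.2 x hole -0.0 0.0
60 y hole -0.2 0.2 x hole -0.0 0.0
small [([550.7, 137.0, 28.9], 0.85)]
medium [([547.3, 200.3, 27.2], 0.79)]
large [([548.5, 260.3, 24.5], 0.95)]
front 1024 slope/height at hinge [2.0000e-03 5.2587e+01] zrange [45.6 52.6 59.8]
back 1004 slope/height at hinge [-2.0000e-03  5.2942e+01] zrange [45.4 52.9 59.6]
top cradle 1374 c 550.4 198.7 size 130.0 191.0 yaw 0.022 z 41.7
small [([552.0, 139.0, 39.6], 0.56), ([544.4, 198.8, -3.9], 0.44)]
medium [([554.8, 197.4, 35.4], 0.69)]
large [([548.6, 260.5, 41.4], 0.56)]
s 51 z [35.7 42.  49.1] slope [-0.122 -0.091]
m 74 z [35.8 42.9 51. ] slope [-0.065 -0.042]
l 195 z [35.4 41.9 49. ] slope [0.001 0.014]
eraser []
screwdriver [[450.0, -361.0, -1.0]]
mouse [[763.0, -272.0, -3.0]]
now grasp [456.7  56.7 261.4] rpy [-3.142 -0.     0.05 ] F [-0.1 -0.4  0.7] op 0.003 t 46.4
```

View pics/w39.png

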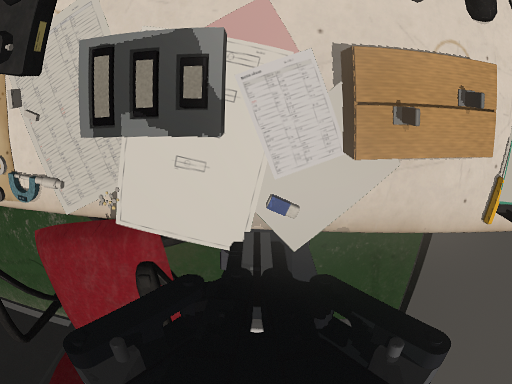

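All packs are flush, both flaps are shut, and the arm is clear of everything. Handing in.

```bash
python3 -c "
from rig import r
print(r.sign_off())"
```

```text
the job is handed in; nothing more can be done
None
```

The job is done and handed in at about 46 s. I opened both flaps by their tabs to about 2.0 rad. I took out all three packs (large, medium and small), pressed each into its own bay, and shut both flaps again.

- **Packs:** in the last wrist picture all three tops were at z ≈ 42.1–42.2 mm and level, against a cradle top of about 42 mm. The networks placed the pack centres roughly on the bays, within their own error.
- **Flaps:** the front flap had closed to only about 0.05 rad, so I pressed it down once more. Both flaps now slope under 0.003 rad.
- **Cradle:** it stood about 10 mm further along x after I closed the flaps than when I pressed the packs. The packs moved with it and it still stands level.
- **Other things:** the screwdriver and mouse were found about where they started. The final network check missed the eraser. The last wrist picture shows it about where it started, and nothing came near it.
- **Weak points:** the top camera was too coarse to confirm the pack heights. Force reached 42 N for a moment when I first pressed the large pack, through the fingertips rather than the gripper body.

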